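Slide a lens cell under the loupe

ROBOT

A 6-joint arm with a two-finger parallel gripper is mounted at the origin on a cart in front of the work surface, level with it; the furniture and walls round the work are solid. World frame = base frame: x ahead of the robot, y to its left, z up, the work surface at z = 0. Lengths are in m, angles in rad, forces in N, time in s.
With the tool pointing down it reaches from about 0.375 to 0.9 m from the base axis. Payload 3.1 kg.
Tool frame: the origin (TCP) lies at the very end of the fingers, on their centre line; the grasp point (between the pads) lies 19 mm behind it; z points along the fingers, y is the direction in which the jaws open and shut (so a half turn about z gives the same grasp; the last joint's range is limited). The gripper opens to 87 mm and grips with 3 to 60 N. Pads are 19 mm wide; open, the fingers measure 117 mm over their backs; the gripper's body (75 mm by 190 mm) begins 51 mm behind the grasp point.
Start: joints at [-1.371, 0.527, 1.433, -0, 1.181, -0.178], TCP at [0.231, -0.581, 0.223] pointing down, gripper open.
Joint ranges: [-3.08, 3.08], [-0.75, 2.2], [0.22, 2.44], [-1.43, 4.57], [0, 2.65], [-2.85, 2.85]. Speed limits (rad/s): [2.79, 2.79, 3.14, 3.14, 3.14, 3.14].

INTERFACE

Orientations are given as a unit quaternion [x, y, z, w].
In Python, from rig import robot, optics gives the robot as it stands.
- The arm moves only by the shell command python3 -m inch 'ROWS' [FORCE]. ROWS is JSON, a list of rows, each an object of numbers: "ax", "ay", "az": the turn, a rotation vector about the tool's x, y, z in rad; "dx", "dy", "dz": the shift along the tool's x, y, z in mm; "gripper": the opening in per cent of the stroke, from 0 (shut) to 100 (fully open). In form: [{"ax": .., "ay": .., "az": .., "dx": .., "dy": .., "dz": .., "gripper": ..}, ...]. A call has 1 to 8 rows; each row shifts and turns the commanded pose from where the row before left it, along the tool's axes as they then stand; what a row does not reach is not made up. A row lasts 1/10 s, in which the tool goes at most 50 mm and 8.59 degrees, less where a joint would pass 70% of its speed; a pose out of reach is approached as far as the arm can. A call with a gripper value outside its range is refused whole. The fingers move at their own pace and stop on an object; FORCE is the grip in N (left out, the last holds). Time passes only in rows, so rows that do not move let the fingers close. It gives the time, the measured TCP pose, the force and the opening at its end, in the units of the state.
- robot.get_obs(): the state, without advancing time (a new reading comes with each control period).
- optics.camera(name): name is "side" or "top"; returns a dict with "img" (480x640x3 uint8, red, green, blue), "depth" (480x640 float32, m along the optical axis (not along the pixel's ray), 0 where there is no reading), "camera_matrix" (3x3 intrinsics, pixels), "k1" (the pictures are not rectified: a ray, as slopes to the right and down, at radius r is drawn at 1 + k1 r^2 times it, then the intrinsics apply), "position" and "attitude" of the camera in the world. Camera axes: x right, y up, looking along -z (the intrinsics and any distortion apply to the point x, -y, -z); pixel columns grow to the right and rows downward; lengths in m; the calibration is good to about 2 mm. A picture is of the moment at which its call begins.
- robot.hand_in(): hands the job in, once; it reports no verdict.
The state is a dict: "time": time; "q": joint angles; "joint_velocities": joint speeds; "joint_torque": joint torques, N m; "position": TCP position; "tool_rot": TCP orientation; "ft_force": force on the tool from outside, world axes, zero at the start; "moment": the same for the moment, N m; "grip_width": finger opening in m.
Only numpy, scipy, OpenCV 4.12 (cv2) and the standard library are available. Lean on these libraries where they do the work, as an engineer would, in place of code of your own. Each camera call takes 0.05 s, during which the arm holds its last target.

TASK

Pick the round lens cell off the wooden block and set it down on the front part of the raised steel plate, clear of the engraved circle, and let go of it there. Then, without lifting it again, slide and nudge it under the loupe until it rests against the fence and is centred on the engraved circle to within about 3 mm, tapping it from one side and the other as needed. The lens is brittle: hold and push it lightly, never with more than about 15 N, put it down softly, and touch neither the loupe nor the things lying round about.

Things in the scene. Friction and masses are not known exactly. Their poses are not given: they have to be found in the camera images.
- lens_cell: Aluminium disc-shaped mount, diameter 60 mm, 26 mm high, straight sides, shallow glass lens in its top (2 mm higher in the middle); loose, 0.15 to 0.31 kg. Starts flat on the wooden block. Origin: centre of its underside; z up its axis. Brittle: fingers may press it with 15 N at most (sum of both), plate and fence with 20 N.
- wood_block: Fixed wooden block, 61 (its x) by 92 (its y) by 22 mm high, on the bench behind the lathe; the lens cell starts near its middle. Origin: centre of its underside. Block and plate stand side by side along the bench, either may be the left one, origins 0.19 to 0.28 m apart. A tray rim 60 mm high runs along the bench in front of the block and under the plate.
- inspection_plate: Fixed steel plate on four feet. Origin at the feet, below the engraved circle's centre; x away from the robot, square to the fence, towards the back wall; y left along the fence; z up. Top face 200 mm above the origin, 12 mm thick, x -140 to +55 mm, y -65 to +65 mm. Front part: x below -60 mm. The back wall (0.56 m high) is about 80 mm behind the origin.
- ring_centre (a point): The mark: centre of the engraved circle (62 mm in diameter, with crossed centre lines) on the plate's top face; axes as the plate's. The lathe stands between robot and plate: tool post 0.19 m, tailstock (right) 0.21 m and headstock (left, box-shaped) 0.38 m high, so keep the tilted gripper above them; a drill press stands at the far right.
- loupe: Black eye loupe held fixed over the engraved circle, axis vertical, 41 mm in diameter, from 85 to 125 mm above the plate's top. Origin: centre of its upper end; z points down. A gripper held upright at the circle strikes it: tilt the tool about 30 degrees so that it leans back from the loupe.
- grease_tin: Bystander, leave alone: round tin 57 mm across and 24 mm high in the chip tray. Origin: centre of its underside.
- oil_bottle: Bystander, leave alone: standing oil bottle 41 mm across and 118 mm high with a spout. Origin: centre of its underside.
- caliper: Bystander, leave alone: caliper lying on the bench at the left, 97 by 147 mm, 11 mm high. Origin: centre of its underside.
- fence_slot (a point): Middle of the upper front edge of the fence, where a 4 mm slot marks its centre. The fence is a dark bar along the plate's y, 14 mm high, front face 30 mm behind the circle's centre, so the lens cell is centred on the circle when it touches the fence at y = 0. A post, 12 mm thick and 125 mm high, stands 18 mm behind this face.

How it is judged:
By the outcome, as a careful person would: the job done as asked, in the order asked, and still so for the second after the job is handed in, with the robot touching nothing.
It also fails if it takes over 72 s, if anything falls off the work surface, if the arm or the gripper's body presses on something with over 40 N, if the wrist force passes 120 N, or if a joint passes its speed limit or range.

## Working session

There is one attempt and no reset: what is moved stays moved. The work goes in short steps, Python scripts to look and compute and a shell command to move; the robot and the scene stay as the last step left them, time stands still between calls to the robot, and variables do not carry over. Pictures are saved under pics/ and viewed, and the job is handed in when it is done.

```bash
ls; mkdir -p pics; cat > h.py <<'E'
import numpy as np, cv2
from scipy.spatial.transform import Rotation as R
from rig import robot, optics
def cam(n,save=None):
    c=optics.camera(n)
    if save: cv2.imwrite('pics/'+save+'.png',c['img'][:,:,::-1])
    np.savez('/tmp/'+n+'.npz',**{k:np.array(v) for k,v in c.items()})
    return c
def load(n): 
    return dict(np.load('/tmp/'+n+'.npz'))
def att(c):
    a=np.array(c['attitude'],float)
    return R.from_quat(a).as_matrix() if a.size==4 else a.reshape(3,3)
def rays(c,uv):
    K=np.array(c['camera_matrix']); k1=float(c['k1'])
    uv=np.atleast_2d(np.array(uv,float))
    d=cv2.undistortPoints(uv.reshape(-1,1,2),K,np.array([k1,0,0,0,0.])).reshape(-1,2)
    D=np.c_[d[:,0],-d[:,1],-np.ones(len(d))]
    return D@att(c).T
def onz(c,uv,z):
    d=rays(c,uv);p=np.array(c['position']);t=(z-p[2])/d[:,2]
    return p+d*t[:,None]
def dep(c,uv):
    d=rays(c,uv);p=np.array(c['position']);uv=np.atleast_2d(uv).astype(int)
    return p+d*c['depth'][uv[:,1],uv[:,0]][:,None]
def proj(c,P):
    P=np.atleast_2d(P)-np.array(c['position']);Q=P@att(c)
    s=np.c_[Q[:,0]/-Q[:,2],-Q[:,1]/-Q[:,2]]
    r2=(s**2).sum(1);s=s*(1+float(c['k1'])*r2)[:,None]
    K=np.array(c['camera_matrix']);return np.c_[K[0,0]*s[:,0]+K[0,2],K[1,1]*s[:,1]+K[1,2]]
E
python3 - <<'E'
from h import *
np.set_printoptions(precision=4,suppress=True)
for n in('side','top'):
    c=cam(n,n+'0');print(n,c['position'],c['attitude'],c['camera_matrix'],c['k1'])
print(robot.get_obs())
E
```

```text
pics
side [ 0.0621 -1.1002  1.2446] [ 0.4194 -0.0864 -0.2055  0.88  ] [[611.3807   0.     319.2935]
 [  0.     611.3807 231.288 ]
 [  0.       0.       1.    ]] -0.1848039581066635
top [0.4325 0.0823 1.3334] [-0.0431  0.0591  0.7124 -0.6979] [[540.8791   0.     318.1515]
 [  0.     540.8791 235.6746]
 [  0.       0.       1.    ]] -0.13094417603884018
{'time': 0.1, 'q': array([-1.3715,  0.5284,  1.4338,  0.0001,  1.1814, -0.1785]), 'joint_velocities': array([ 0.0004, -0.0023, -0.0039, -0.0019, -0.002 ,  0.0007]), 'joint_torque': array([ -0.0011, -44.0985, -17.7151,   0.0635,   0.0534,  -0.    ]), 'position': array([ 0.2305, -0.5803,  0.2217]), 'tool_rot': array([ 0.9822,  0.1878,  0.    , -0.001 ]), 'ft_force': array([ 0.3216, -0.5933,  0.3152]), 'moment': array([-0.068 , -0.0264,  0.0033]), 'grip_width': 0.08693504933954435}
```

View pics/side0.png

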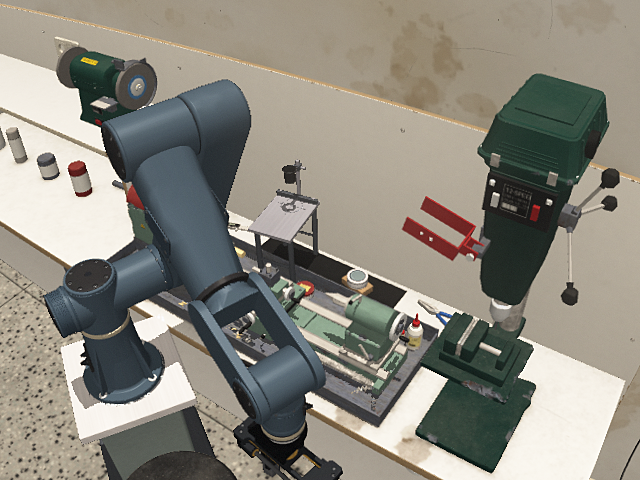

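View pics/top0.png

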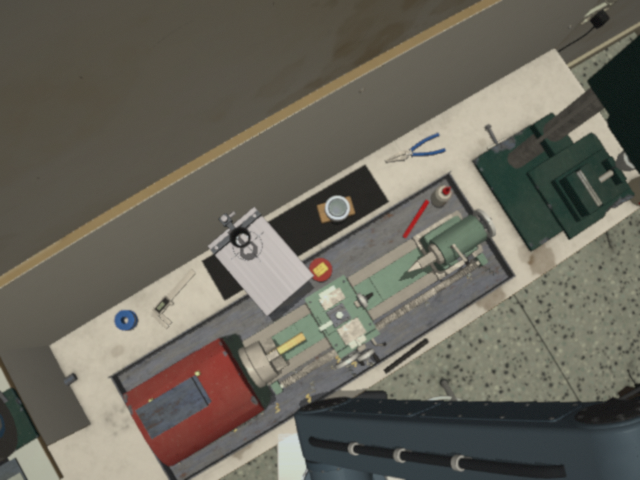

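The top view shows the lens cell at about (338,207) on the wood block. The plate is at about (265,260), with the ring near (248,246) and the loupe near (240,237). Zooming in.

```bash
python3 - <<'E'
from h import *
np.set_printoptions(precision=4,suppress=True)
t=load('top');s=load('side')
a=cv2.resize(t['img'][180:330,190:370,::-1],None,fx=4.4,fy=4,interpolation=cv2.INTER_CUBIC)
a=cv2.resize(t['img'][190:330,190:370,::-1],None,fx=4.2,fy=4.2,interpolation=cv2.INTER_CUBIC)
cv2.imwrite('pics/tz.png',a)
a=cv2.resize(s['img'][150:310,235:385,::-1],None,fx=3.7,fy=3.7,interpolation=cv2.INTER_CUBIC)
cv2.imwrite('pics/sz.png',a)
print(dep(t,[[338,207],[325,212],[240,237],[265,262],[320,200],[290,290]]))
print(dep(s,[[356,275],[290,220],[275,220],[290,172]]))
E
```

```text
[[0.6883 0.0016 0.0515]
 [0.6814 0.0324 0.0257]
 [0.5975 0.22   0.2021]
 [0.5438 0.1678 0.1998]
 [0.7169 0.0433 0.002 ]
 [0.4841 0.1162 0.1982]]
[[0.6825 0.0027 0.0488]
 [0.5449 0.1361 0.2036]
 [0.5099 0.1604 0.1992]
 [0.5846 0.2147 0.3036]]
```

View pics/tz.png

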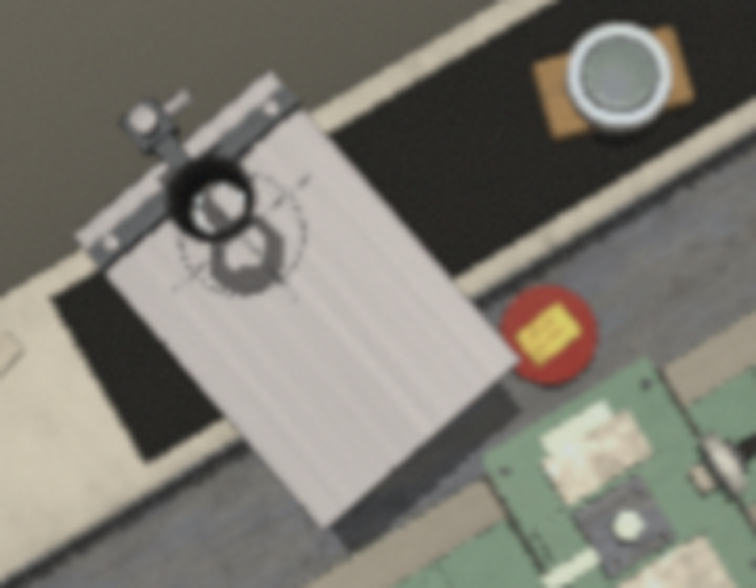

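View pics/sz.png

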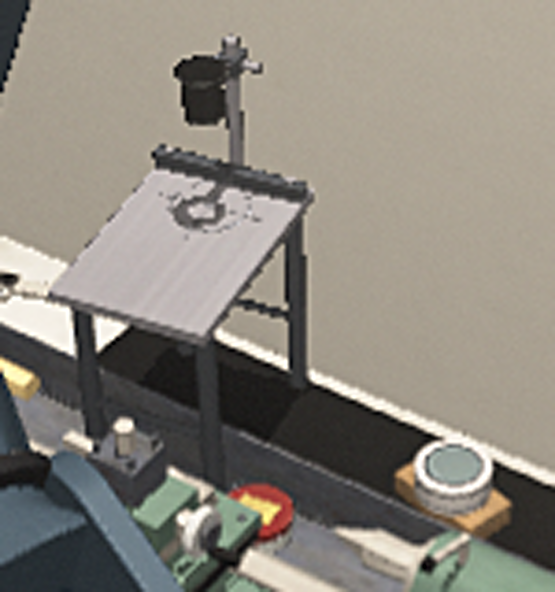

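```bash
cat > m.py <<'E'
from h import *
np.set_printoptions(precision=4,suppress=True)
t=load('top');s=load('side')
f=lambda p:np.array(p,float)/4.2+190-0.4
P=onz(t,f([[328,525],[518,358],[243,235],[150,358],[420,242]]),0.2)
print(P)
print('ring-front', P[2,:2])
ydir=(P[0]-P[1])[:2];print('width',np.linalg.norm(ydir),'yaw',np.degrees(np.arctan2(-ydir[0],ydir[1])))
print('from corners ring', )
yd=ydir/np.linalg.norm(ydir);xd=np.array([yd[1],-yd[0]])
print((P[0]+P[1])[:2]/2+xd*0.14,xd)
e=(P[2:3]-P[0])[0,:2];print(e@xd,e@yd)
# depth points of plate
ys,xs=np.mgrid[230:310,215:315];D=dep(t,np.c_[xs.ravel(),ys.ravel()])
m=(abs(D[:,2]-.2)<.008);Q=D[m,:2].astype(np.float32);print('minrect',cv2.minAreaRect(Q),np.median(D[m,2]))
# lens
ys,xs=np.mgrid[185:230,310:365];D=dep(t,np.c_[xs.ravel(),ys.ravel()])
m=(abs(D[:,2]-.048)<.006);Q=D[m];print('lens depth',cv2.minEnclosingCircle(Q[:,:2].astype(np.float32)),Q.mean(0))
print('lens ray',onz(t,f([[619,77]]),.048))
bl=onz(t,f([[534,66],[668,28],[693,97],[556,137]]),.022);print(bl,bl.mean(0))
g=lambda p:np.array(p,float)/3.7+np.array([235,150])-0.4
print('side ring',onz(s,g([[203,211]]),.2),'lens',onz(s,g([[453,465]]),.048),'corners',onz(s,g([[52,293],[204,333]]),.2))
E
python3 m.py
```

```text
[[0.4338 0.1633 0.2   ]
 [0.5148 0.0676 0.2   ]
 [0.5793 0.2045 0.2   ]
 [0.5182 0.2514 0.2   ]
 [0.5741 0.1156 0.2   ]]
ring-front [0.5793 0.2045]
width 0.12536471411248984 yaw 40.20914584891733
from corners ring
[0.5812 0.2058] [0.7637 0.6456]
0.1377096151803815 -0.062437699549703636
minrect ((0.547747790813446, 0.17826324701309204), (0.19617892801761627, 0.1308707743883133), 39.8512077331543) 0.19991141128781964
lens depth ((0.6742722988128662, -0.015935812145471573), 0.052713263779878616) [0.6869 0.0023 0.0498]
lens ray [[0.6867 0.0039 0.048 ]]
[[ 0.6993  0.0523  0.022 ]
 [ 0.7209 -0.0275  0.022 ]
 [ 0.6791 -0.0409  0.022 ]
 [ 0.6567  0.0403  0.022 ]] [0.689 0.006 0.022]
side ring [[0.5699 0.1976 0.2   ]] lens [[0.685  0.0011 0.048 ]] corners [[0.4304 0.1567 0.2   ]
 [0.5122 0.0635 0.2   ]]
```

```bash
cat > hm.py <<'E'
from h import *
H={}
for n in('top','side'):
    c=load(n);ys,xs=np.mgrid[0:480,0:640];uv=np.c_[xs.ravel(),ys.ravel()]
    D=dep(c,uv)[c['depth'].ravel()>0]
    for p in D:
        k=(int(np.floor(p[0]/.05)),int(np.floor(p[1]/.05)));H[k]=max(H.get(k,-9),p[2])
print('y:   '+' '.join('%3d'%(j*5) for j in range(11,-14,-1)))
for i in range(18,1,-1): print('%4d '%(i*5)+' '.join('%3d'%(H[i,j]*100) if (i,j) in H else '  .' for j in range(11,-14,-1)))
E
python3 hm.py
```

```text
y:    55  50  45  40  35  30  25  20  15  10   5   0  -5 -10 -15 -20 -25 -30 -35 -40 -45 -50 -55 -60 -65
  90   .   .   .   .   .   .   .   .   .   .   .   .   .   .   .  86  87  87   0   1   2   2   2   0   0
  85   .   .   .   .   .   .   .   .   .   .   .   .   .  83  84  85  48   1   0   2   2  81  81  63   0
  80   .   .   .   .   .   .   .   .   .   .   .  81  82  83  56   1   1   1   0   2  81  81  82  80   0
  75   .   .   .   .   .   .   .   .   .  82  83  81  79   1   1   0   6   6   0   2  82  82  82  82  66
  70   .   .   .   .   .   .   .   .  91  88  83  52   5   0   0   6   9  12   5  26  81  82  82  82  81
  65   .   .   .   .   .   . 100  98  93  56   1   5   5   6   6   6   7  19   6  25  32  82  82  82  81
  60   .   .   .   .  89  99 102  56  21  20   0   6   6   6   1  13  21  21  21   4  26  81  81  81  25
  55   .   .  72  80  88  74  22  32  32  20  20   6   1   6   6  21  23  21  21   5  63  62  61   0   0
  50   .  72  72  73  55   1  20  20  20  20  20   8   8   6  18  20  25  24  13   4  63  63  61   0   .
  45  71  71  56   1   1   0   6  20  20  20  20  17  14  13   6   6   6   4   4   5   5   0   0   . -56
  40  64   3   1   1   6   6   6   1  20  20  16  19  17  13   6   4   4   5   4   0   0   . -56 -56 -56
  35   0   0   6   6   6  31  32  32  22  22  19  15  11  10   6   4   5   0   0   . -56 -56 -56 -56 -56
  30   0   6   6  31  32  38  38  32  32  22   6   8  11  11  71  81  83  83   . -56 -56 -56 -56 -56 -56
  25  55   6   1  32  38  38  38  32  32  29  39  48  56  66  75  81  83  83  80 -56  61  61  60  58  55
  20  57   4   .  32  38  38  32  31  29  31  41  49  58  67  74  77  83  83  81  74  68  63  55  56  56
  15  47  46   0 -39  32  31  30   2   4  29  37  45  53  56 -46 -46  82  83  82  75  69  63  61  59  56
  10  46  46   4   4  28  28   5   4   4   0  33  33  33   0   0   0  81  83  82  74  69  61 -56 -56 -56
```

```bash
python3 - <<'E'
from h import *
np.set_printoptions(precision=4,suppress=True)
c=load('side');ys,xs=np.mgrid[0:480:2,0:640:2];D=dep(c,np.c_[xs.ravel(),ys.ravel()])
m=(D[:,2]>.1)&(D[:,2]<.5)&(D[:,1]>-.15)&(D[:,1]<.4)&(D[:,0]+.57*D[:,1]>.70)
D=D[m];A=np.c_[D[:,1],np.ones(len(D))]
x,*_=np.linalg.lstsq(A,D[:,0],rcond=None);r=D[:,0]-A@x;k=abs(r)<.01;x,*_=np.linalg.lstsq(A[k],D[k,0],rcond=None)
print(x,k.sum(),len(D)); n=np.array([1,-x[0]]);L=np.hypot(*n);n/=L;print('normal yaw',np.degrees(np.arctan2(n[1],n[0])))
for p in([.687,.0035],[.580,.205]):print(((x[1]+x[0]*p[1])-p[0])/L)
q=R.from_quat(robot.get_obs()['tool_rot']).as_matrix();print(q)
E
```

```text
[-0.5777  0.7821] 5340 5613
normal yaw 30.014982236477568
0.080596422521681
0.07245152035354621
[[ 0.9295  0.3689 -0.0003]
 [ 0.3689 -0.9295  0.0019]
 [ 0.0004 -0.0019 -1.    ]]
```

```bash
cat > d.py <<'E'
import sys
from h import *
def st():
    o=robot.get_obs();return o,np.array(o['position']),R.from_quat(o['tool_rot'])
def plan(targets,yaw=None):
    o,p,r=st();M=r.as_matrix()
    for t in targets:
        t=np.array(t);d=M.T@(t-p)*1000;print('d mm',d.round(1),'n',round(np.linalg.norm(d)/50,1));p=t
    return
if __name__=='__main__':
    plan(eval(sys.argv[1]))
E
python3 d.py '[[.23,-.58,.36],[.40,-.20,.36],[.55,-.02,.30],[.687,.0035,.15],[.687,.0035,.06]]'
```

```text
d mm [  -0.3   -0.7 -138.3] n 2.8
d mm [ 298.2 -290.5    0.7] n 8.3
d mm [ 205.8 -111.9   60.3] n 4.8
d mm [135.9  29.  150. ] n 4.1
d mm [-0.   0.2 90. ] n 1.8
```

```bash
python3 -m inch '[{"dz":-45},{"dz":-45},{"dz":-45}]'
```

```text
invalid input
```

Perhaps every key is required.

```bash
python3 -m inch '[{"ax":0,"ay":0,"az":0,"dx":0,"dy":0,"dz":-45,"gripper":100},{"ax":0,"ay":0,"az":0,"dx":0,"dy":0,"dz":-45,"gripper":100},{"ax":0,"ay":0,"az":0,"dx":0,"dy":0,"dz":-45,"gripper":100}]'
```

```text
time: 0.4
position: [0.2305, -0.5803, 0.3581]
tool_rot: [0.982, 0.188, 0.0, -0.001]
ft_force: [0.4, -1.0, -0.2]
grip_width: 0.087
```

```bash
python3 -m inch '[{"ax":0,"ay":0,"az":0,"dx":33,"dy":-32,"dz":0,"gripper":100},{"ax":0,"ay":0,"az":0,"dx":33,"dy":-32,"dz":0,"gripper":100},{"ax":0,"ay":0,"az":0,"dx":33,"dy":-32,"dz":0,"gripper":100},{"ax":0,"ay":0,"az":0,"dx":33,"dy":-32,"dz":0,"gripper":100},{"ax":0,"ay":0,"az":0,"dx":33,"dy":-32,"dz":0,"gripper":100},{"ax":0,"ay":0,"az":0,"dx":33,"dy":-32,"dz":0,"gripper":100},{"ax":0,"ay":0,"az":0,"dx":33,"dy":-32,"dz":0,"gripper":100},{"ax":0,"ay":0,"az":0,"dx":33,"dy":-32,"dz":0,"gripper":100}]'; python3 d.py '[[.41,-.20,.36],[.55,-.02,.30],[.687,.0035,.15],[.687,.0035,.06]]'
```

```text
time: 1.2
position: [0.3817, -0.2436, 0.3573]
tool_rot: [0.982, 0.188, -0.0, -0.0]
ft_force: [0.6, -0.4, -1.3]
grip_width: 0.0869
d mm [ 42.4 -30.1  -2.7] n 1.0
d mm [ 196.5 -115.7   60.1] n 4.7
d mm [136.   28.7 150. ] n 4.1
d mm [ 0.   0.1 90. ] n 1.8
```

```bash
python3 -m inch '[{"ax":0,"ay":0,"az":0,"dx":40,"dy":-26,"dz":0,"gripper":100},{"ax":0,"ay":0,"az":-0.074,"dx":40,"dy":-24,"dz":4,"gripper":100},{"ax":0,"ay":0,"az":-0.074,"dx":40,"dy":-24,"dz":5,"gripper":100},{"ax":0,"ay":0,"az":0,"dx":40,"dy":-24,"dz":5,"gripper":100},{"ax":0,"ay":0,"az":0,"dx":38,"dy":-24,"dz":10,"gripper":100},{"ax":0,"ay":0,"az":0,"dx":38,"dy":-20,"dz":10,"gripper":100}]'; python3 d.py '[[.687,.0035,.22],[.687,.0035,.06]]'; python3 -c "
from h import *
cam('top','top1');cam('side','side1')"
```

```text
time: 1.8
position: [0.5293, -0.0113, 0.323]
tool_rot: [0.966, 0.26, -0.0, -0.0]
ft_force: [0.0, -0.2, 0.6]
grip_width: 0.087
d mm [143.8  66.5 103. ] n 3.8
d mm [1.0e-01 1.0e-01 1.6e+02] n 3.2
```

```bash
python3 -m inch '[{"ax":0,"ay":0,"az":0,"dx":36,"dy":16,"dz":25,"gripper":100},{"ax":0,"ay":0,"az":0,"dx":36,"dy":17,"dz":25,"gripper":100},{"ax":0,"ay":0,"az":0,"dx":36,"dy":17,"dz":25,"gripper":100},{"ax":0,"ay":0,"az":0,"dx":36,"dy":17,"dz":28,"gripper":100},{"ax":0,"ay":0,"az":0,"dx":0,"dy":0,"dz":45,"gripper":100},{"ax":0,"ay":0,"az":0,"dx":0,"dy":0,"dz":45,"gripper":100},{"ax":0,"ay":0,"az":0,"dx":0,"dy":0,"dz":20,"gripper":100},{"ax":0,"ay":0,"az":0,"dx":0,"dy":0,"dz":0,"gripper":100}]'; python3 -c "
from h import *
t=cam('top','top2');c=cam('side','side2')
a=cv2.resize(c['img'][190:320,280:420,::-1],None,fx=4.5,fy=4.5,interpolation=cv2.INTER_CUBIC);cv2.imwrite('pics/s2z.png',a)
a=cv2.resize(t['img'][150:270,270:410,::-1],None,fx=5,fy=5,interpolation=cv2.INTER_CUBIC);cv2.imwrite('pics/t2z.png',a)
print(robot.get_obs()['position'],robot.get_obs()['q'])"
```

```text
time: 2.7
position: [0.6837, 0.0002, 0.1058]
tool_rot: [0.966, 0.26, -0.005, -0.002]
ft_force: [-0.5, -0.2, -0.4]
grip_width: 0.0871
[ 6.87496267e-01 -3.27702661e-05  1.10791723e-01] [-1.62112614e-01  7.36734302e-01  1.35339901e+00 -2.56614460e-04
  1.05145634e+00  8.83701240e-01]
```

View pics/s2z.png

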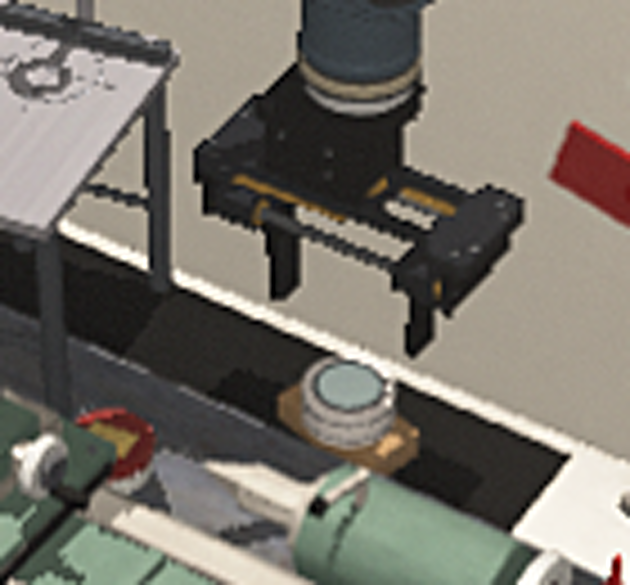

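View pics/t2z.png

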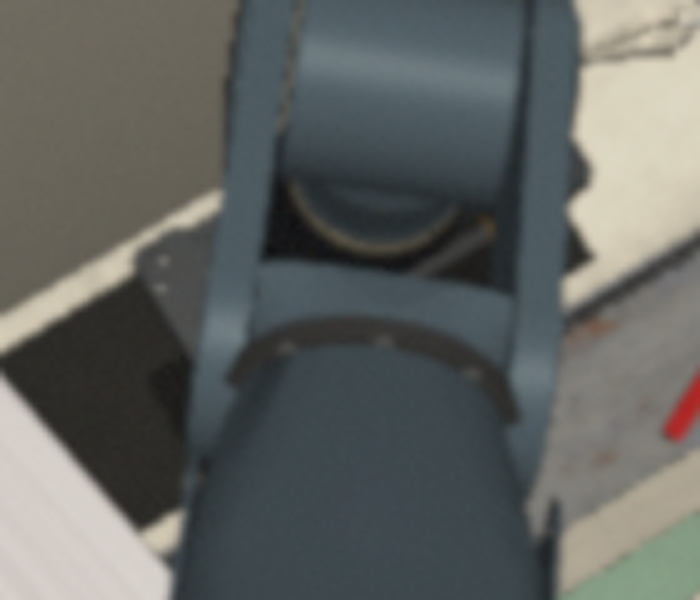

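The side crop shows the open fingers above the lens cell, with tips near crop (282,298) and (412,352). I'll check the side-camera bias against the known TCP.

```bash
python3 - <<'E'
from h import *
np.set_printoptions(precision=4,suppress=True)
s=load('side');o=robot.get_obs();p=o['position'];M=R.from_quat(o['tool_rot']).as_matrix()
for y in(-.0585,-.0435,0,.0435,.0585):
    print(y,((proj(s,p+M[:,1]*y)-[280,190])*4.5)[0])
print('lens top proj',(proj(s,[.687,.0035,.048])-[280,190])*4.5, 'seen')
# lens ellipse: 
E
python3 d.py '[[.687,.0035,.06],[.687,.0035,.027]]'
```

```text
-0.0585 [273.1684 275.6477]
-0.0435 [293.4408 284.2354]
0 [353.0769 309.4915]
0.0435 [413.9726 335.2705]
0.0585 [435.2631 344.2809]
lens top proj [[347.5942 380.3723]] seen
d mm [ 1.3 -3.3 50.8] n 1.0
d mm [ 0. -0. 33.] n 0.7
```

```bash
python3 -m inch '[{"ax":0,"ay":0,"az":0,"dx":1,"dy":-3,"dz":20,"gripper":100},{"ax":0,"ay":0,"az":0,"dx":0,"dy":0,"dz":20,"gripper":100},{"ax":0,"ay":0,"az":0,"dx":0,"dy":0,"dz":15,"gripper":100},{"ax":0,"ay":0,"az":0,"dx":0,"dy":0,"dz":10,"gripper":100},{"ax":0,"ay":0,"az":0,"dx":0,"dy":0,"dz":0,"gripper":100},{"ax":0,"ay":0,"az":0,"dx":0,"dy":0,"dz":0,"gripper":100}]'; python3 -c "
from h import *
c=cam('side','side3')
a=cv2.resize(c['img'][210:310,300:420,::-1],None,fx=6,fy=6,interpolation=cv2.INTER_CUBIC);cv2.imwrite('pics/s3z.png',a)
print(robot.get_obs()['position'],robot.get_obs()['ft_force'])"; python3 d.py '[[.687,.0035,.027]]'
```

```text
time: 3.4
position: [0.6873, 0.0037, 0.0463]
tool_rot: [0.966, 0.26, 0.001, 0.0]
ft_force: [-0.6, 0.4, 0.1]
grip_width: 0.0871
[0.68756999 0.00373666 0.04662533] [-0.37883971 -0.48815317  0.40880822]
d mm [-0.6 -0.1 19.6] n 0.4
```

View pics/s3z.png

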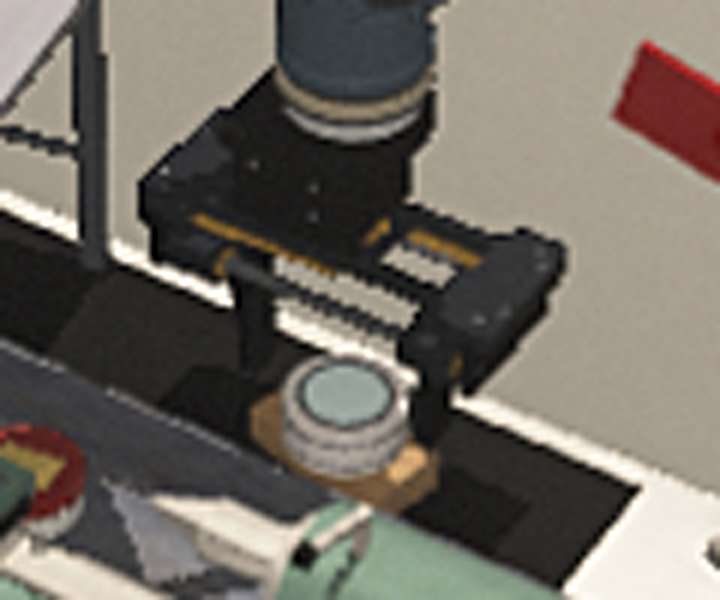

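The lens cell's top ellipse is at crop (350,393) and the finger tips are at (258,370) and (432,440), so the fingers straddle it well. Descending and closing with a light grip.

```bash
python3 -m inch '[{"ax":0,"ay":0,"az":0,"dx":0,"dy":0,"dz":10,"gripper":100},{"ax":0,"ay":0,"az":0,"dx":0,"dy":0,"dz":8,"gripper":100},{"ax":0,"ay":0,"az":0,"dx":0,"dy":0,"dz":0,"gripper":100},{"ax":0,"ay":0,"az":0,"dx":0,"dy":0,"dz":0,"gripper":75},{"ax":0,"ay":0,"az":0,"dx":0,"dy":0,"dz":0,"gripper":75},{"ax":0,"ay":0,"az":0,"dx":0,"dy":0,"dz":0,"gripper":75}]' 5; python3 -c "
from h import *
print(robot.get_obs())"
```

```text
time: 4.05
position: [0.687, 0.0039, 0.0278]
tool_rot: [0.966, 0.26, 0.0, 0.0]
ft_force: [0.3, 0.0, 0.1]
grip_width: 0.0709
{'time': 4.05, 'q': array([-1.56621935e-01,  8.44745350e-01,  1.39037714e+00,  3.63226317e-05,
        9.05890507e-01,  8.88375465e-01]), 'joint_velocities': array([ 1.83605656e-04, -2.14438704e-03,  2.28230988e-05,  8.97468263e-04,
        1.05861533e-03,  1.30403236e-03]), 'joint_torque': array([-8.95893772e-04, -5.21931911e+01, -1.32259494e+01,  6.03746460e-02,
       -3.37617542e-02,  3.16818914e-04]), 'position': array([0.6869542 , 0.00390376, 0.0277951 ]), 'tool_rot': array([9.65643392e-01, 2.59870653e-01, 2.70519274e-04, 1.04998100e-04]), 'ft_force': array([0.27156922, 0.02037228, 0.11311305]), 'moment': array([0.06014945, 0.04569539, 0.0180541 ]), 'grip_width': 0.07092347083144931}
```

```bash
python3 -m inch '[{"ax":0,"ay":0,"az":0,"dx":0,"dy":0,"dz":0,"gripper":72},{"ax":0,"ay":0,"az":0,"dx":0,"dy":0,"dz":0,"gripper":70},{"ax":0,"ay":0,"az":0,"dx":0,"dy":0,"dz":0,"gripper":68},{"ax":0,"ay":0,"az":0,"dx":0,"dy":0,"dz":0,"gripper":66},{"ax":0,"ay":0,"az":0,"dx":0,"dy":0,"dz":0,"gripper":64},{"ax":0,"ay":0,"az":0,"dx":0,"dy":0,"dz":0,"gripper":62},{"ax":0,"ay":0,"az":0,"dx":0,"dy":0,"dz":0,"gripper":60},{"ax":0,"ay":0,"az":0,"dx":0,"dy":0,"dz":0,"gripper":60}]' 6;python3 -m inch '[{"ax":0,"ay":0,"az":0,"dx":0,"dy":0,"dz":0,"gripper":60},{"ax":0,"ay":0,"az":0,"dx":0,"dy":0,"dz":-3,"gripper":60},{"ax":0,"ay":0,"az":0,"dx":0,"dy":0,"dz":-4,"gripper":60},{"ax":0,"ay":0,"az":0,"dx":0,"dy":0,"dz":-6,"gripper":60},{"ax":0,"ay":0,"az":0,"dx":0,"dy":0,"dz":-8,"gripper":60},{"ax":0,"ay":0,"az":0,"dx":0,"dy":0,"dz":0,"gripper":60},{"ax":0,"ay":0,"az":0,"dx":0,"dy":0,"dz":0,"gripper":60}]' ; python3 -c "
from h import *
c=cam('side','side4')
a=cv2.resize(c['img'][210:310,300:420,::-1],None,fx=6,fy=6,interpolation=cv2.INTER_CUBIC);cv2.imwrite('pics/s4z.png',a)
print(robot.get_obs()['position'],robot.get_obs()['ft_force'])"
```

```text
time: 4.85
position: [0.6871, 0.0037, 0.0278]
tool_rot: [0.966, 0.26, 0.0, 0.0]
ft_force: [0.8, -1.1, 1.0]
grip_width: 0.0599
time: 5.55
position: [0.687, 0.004, 0.0491]
tool_rot: [0.966, 0.26, 0.0, 0.0]
ft_force: [-0.8, 0.3, -3.0]
grip_width: 0.0599
[0.68662344 0.0039897  0.04873464] [-0.24149571 -0.56673016 -2.93203828]
```

View pics/s4z.png

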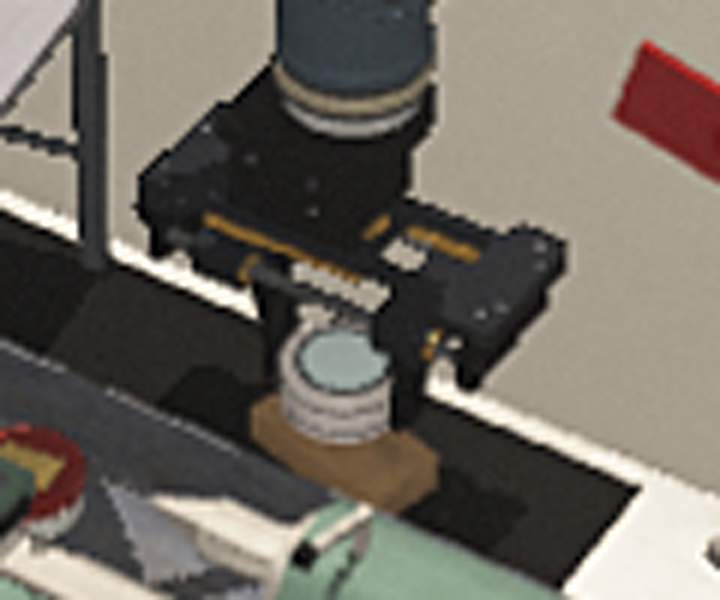

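The side crop shows the lens lifted level between the fingers, clear of the block, with about 3 N of weight on the wrist. Now lifting higher and moving to above the plate's front part.

```bash
python3 -m inch '[{"ax":0,"ay":0,"az":0,"dx":0,"dy":0,"dz":-15,"gripper":60},{"ax":0,"ay":0,"az":0,"dx":0,"dy":0,"dz":-25,"gripper":60},{"ax":0,"ay":0,"az":0,"dx":0,"dy":0,"dz":-35,"gripper":60},{"ax":0,"ay":0,"az":0,"dx":0,"dy":0,"dz":-35,"gripper":60},{"ax":0,"ay":0,"az":0,"dx":0,"dy":0,"dz":-35,"gripper":60},{"ax":0,"ay":0,"az":0,"dx":0,"dy":0,"dz":-35,"gripper":60},{"ax":0,"ay":0,"az":0,"dx":0,"dy":0,"dz":-35,"gripper":60},{"ax":0,"ay":0,"az":0,"dx":0,"dy":0,"dz":-35,"gripper":60}]';python3 -m inch '[{"ax":0,"ay":0,"az":0,"dx":0,"dy":0,"dz":-15,"gripper":60},{"ax":0,"ay":0,"az":0,"dx":0,"dy":0,"dz":0,"gripper":60},{"ax":0,"ay":0,"az":0,"dx":0,"dy":0,"dz":0,"gripper":60}]'; python3 d.py '[[.56,.0,.30],[.503,.141,.30],[.503,.141,.225]]'
```

```text
time: 6.4
position: [0.686, 0.004, 0.3009]
tool_rot: [0.966, 0.26, 0.0, 0.0]
ft_force: [0.2, -0.2, -2.3]
grip_width: 0.0603
time: 6.7
position: [0.6859, 0.0041, 0.3135]
tool_rot: [0.966, 0.26, -0.0, -0.0]
ft_force: [-0.2, -0.3, -3.7]
grip_width: 0.0598
d mm [-110.9  -59.7   13.6] n 2.5
d mm [ 2.150e+01 -1.506e+02  1.000e-01] n 3.0
d mm [ 0.  0. 75.] n 1.5
```

```bash
python3 -m inch '[{"ax":0,"ay":0,"az":0,"dx":-20,"dy":-10,"dz":0,"gripper":60},{"ax":0,"ay":0,"az":0,"dx":-30,"dy":-16,"dz":0,"gripper":60},{"ax":0,"ay":0,"az":0,"dx":-30,"dy":-16,"dz":0,"gripper":60},{"ax":0,"ay":0,"az":0,"dx":-25,"dy":-16,"dz":0,"gripper":60},{"ax":0,"ay":0,"az":0,"dx":-5,"dy":-20,"dz":0,"gripper":60},{"ax":0,"ay":0,"az":0,"dx":5,"dy":-30,"dz":0,"gripper":60},{"ax":0,"ay":0,"az":0,"dx":5,"dy":-30,"dz":0,"gripper":60},{"ax":0,"ay":0,"az":0,"dx":5,"dy":-30,"dz":0,"gripper":60}]';python3 -m inch '[{"ax":0,"ay":0,"az":-0.06,"dx":0,"dy":-15,"dz":0,"gripper":60},{"ax":0,"ay":0,"az":-0.06,"dx":0,"dy":0,"dz":0,"gripper":60},{"ax":0,"ay":0,"az":-0.053,"dx":0,"dy":0,"dz":0,"gripper":60},{"ax":0,"ay":0,"az":0,"dx":0,"dy":0,"dz":0,"gripper":60},{"ax":0,"ay":0,"az":0,"dx":0,"dy":0,"dz":0,"gripper":60}]'; python3 d.py '[[.503,.141,.3135],[.503,.141,.225]]'
```

```text
time: 7.5
position: [0.5182, 0.1023, 0.3116]
tool_rot: [0.966, 0.259, -0.002, -0.001]
ft_force: [1.2, 0.7, -3.6]
grip_width: 0.06
time: 8.0
position: [0.5118, 0.1145, 0.3123]
tool_rot: [0.94, 0.342, -0.001, -0.0]
ft_force: [-0.2, -0.3, -2.6]
grip_width: 0.0598
d mm [ 10.3 -26.   -1.2] n 0.6
d mm [ 0.2  0.2 88.5] n 1.8
```

```bash
python3 -m inch '[{"ax":0,"ay":0,"az":0,"dx":5,"dy":-13,"dz":0,"gripper":60},{"ax":0,"ay":0,"az":0,"dx":5,"dy":-13,"dz":0,"gripper":60},{"ax":0,"ay":0,"az":0,"dx":0,"dy":0,"dz":20,"gripper":60},{"ax":0,"ay":0,"az":0,"dx":0,"dy":0,"dz":30,"gripper":60},{"ax":0,"ay":0,"az":0,"dx":0,"dy":0,"dz":25,"gripper":60},{"ax":0,"ay":0,"az":0,"dx":0,"dy":0,"dz":12,"gripper":60},{"ax":0,"ay":0,"az":0,"dx":0,"dy":0,"dz":0,"gripper":60},{"ax":0,"ay":0,"az":0,"dx":0,"dy":0,"dz":0,"gripper":60}]'; python3 d.py '[[.503,.141,.225],[.503,.141,.206]]';python3 -c "
from h import *
c=cam('side','side5');t=cam('top','top5')
a=cv2.resize(c['img'][150:270,220:360,::-1],None,fx=5,fy=5,interpolation=cv2.INTER_CUBIC);cv2.imwrite('pics/s5z.png',a)
print(robot.get_obs()['position'],robot.get_obs()['ft_force'])"
```

```text
time: 8.8
position: [0.5042, 0.1414, 0.2273]
tool_rot: [0.94, 0.342, 0.001, 0.0]
ft_force: [0.5, -0.6, -2.9]
grip_width: 0.0599
d mm [-1.2 -0.5  2.3] n 0.1
d mm [-0. -0. 19.] n 0.4
[0.50474456 0.14118983 0.22797071] [ 0.55444964  0.29932846 -3.66914361]
```

View pics/s5z.png

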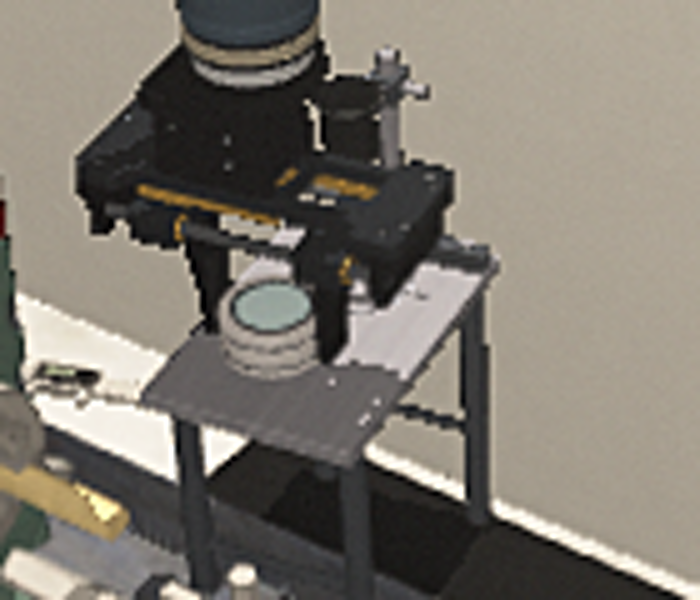

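View pics/top5.png

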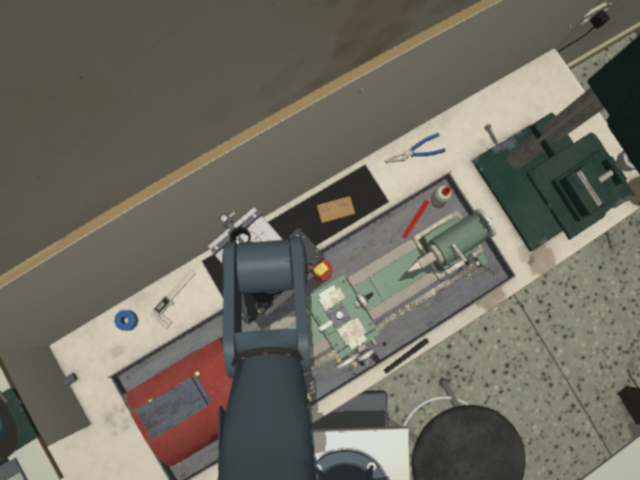

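The lens (crop (275,305)) hovers over the front part of the plate, well clear of the loupe. Lowering it softly.

```bash
python3 -m inch '[{"ax":0,"ay":0,"az":0,"dx":-1,"dy":0,"dz":7,"gripper":60},{"ax":0,"ay":0,"az":0,"dx":0,"dy":0,"dz":6,"gripper":60},{"ax":0,"ay":0,"az":0,"dx":0,"dy":0,"dz":3,"gripper":60},{"ax":0,"ay":0,"az":0,"dx":0,"dy":0,"dz":1,"gripper":60},{"ax":0,"ay":0,"az":0,"dx":0,"dy":0,"dz":1,"gripper":60},{"ax":0,"ay":0,"az":0,"dx":0,"dy":0,"dz":0,"gripper":60},{"ax":0,"ay":0,"az":0,"dx":0,"dy":0,"dz":0,"gripper":60}]';python3 -m inch '[{"ax":0,"ay":0,"az":0,"dx":0,"dy":0,"dz":0.5,"gripper":60},{"ax":0,"ay":0,"az":0,"dx":0,"dy":0,"dz":0.5,"gripper":60},{"ax":0,"ay":0,"az":0,"dx":0,"dy":0,"dz":0,"gripper":60}]'
```

```text
time: 9.6
position: [0.503, 0.1402, 0.2086]
tool_rot: [0.94, 0.342, 0.0, 0.0]
ft_force: [-0.1, 0.8, -1.8]
grip_width: 0.0594
time: 9.9
position: [0.5028, 0.1402, 0.2075]
tool_rot: [0.94, 0.342, -0.0, -0.0]
ft_force: [-0.5, 0.4, -2.8]
grip_width: 0.0599
```

```bash
python3 -m inch '[{"ax":0,"ay":0,"az":0,"dx":0,"dy":0,"dz":0.5,"gripper":60},{"ax":0,"ay":0,"az":0,"dx":0,"dy":0,"dz":0.5,"gripper":60},{"ax":0,"ay":0,"az":0,"dx":0,"dy":0,"dz":0,"gripper":60}]';python3 -m inch '[{"ax":0,"ay":0,"az":0,"dx":0,"dy":0,"dz":0.5,"gripper":60},{"ax":0,"ay":0,"az":0,"dx":0,"dy":0,"dz":0,"gripper":60}]';python3 -m inch '[{"ax":0,"ay":0,"az":0,"dx":0,"dy":0,"dz":0,"gripper":60}]'
```

```text
time: 10.2
position: [0.5028, 0.1402, 0.2065]
tool_rot: [0.94, 0.342, -0.0, -0.0]
ft_force: [0.1, 0.3, -3.8]
grip_width: 0.0598
time: 10.4
position: [0.5028, 0.1402, 0.206]
tool_rot: [0.94, 0.342, -0.0, -0.0]
ft_force: [-0.4, 0.1, -3.2]
grip_width: 0.0596
time: 10.5
position: [0.5028, 0.1402, 0.206]
tool_rot: [0.94, 0.342, 0.0, -0.0]
ft_force: [-0.5, 0.1, -3.2]
grip_width: 0.0595
```

```bash
for i in 1 2; do python3 -m inch '[{"ax":0,"ay":0,"az":0,"dx":0,"dy":0,"dz":0.4,"gripper":60},{"ax":0,"ay":0,"az":0,"dx":0,"dy":0,"dz":0,"gripper":60}]' | grep -E "posi|force"; done
```

```text
position: [0.5028, 0.1402, 0.2056]
ft_force: [-1.7, 0.4, -2.7]
position: [0.5028, 0.1402, 0.2052]
ft_force: [-0.6, 0.2, -3.0]
```

```bash
python3 -m inch '[{"ax":0,"ay":0,"az":0,"dx":0,"dy":0,"dz":0.4,"gripper":60},{"ax":0,"ay":0,"az":0,"dx":0,"dy":0,"dz":0,"gripper":60}]' | grep -E "posi|force"; python3 -c "
from h import *
c=cam('side','side6')
a=cv2.resize(c['img'][150:270,220:360,::-1],None,fx=5,fy=5,interpolation=cv2.INTER_CUBIC);cv2.imwrite('pics/s6z.png',a)"
```

```text
position: [0.5028, 0.1402, 0.2048]
ft_force: [-0.5, -0.8, -3.1]
```

View pics/s6z.png

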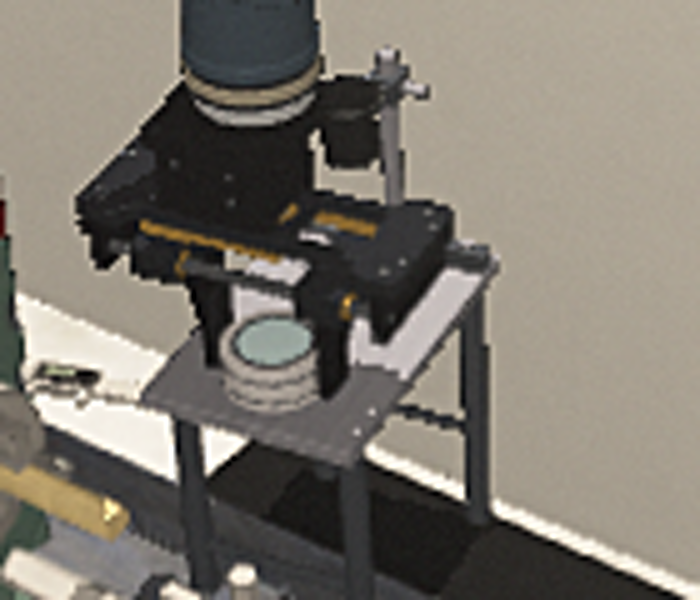

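The lens is almost on the plate, but the wrist still carries the full weight. I'll keep lowering in small steps.

```bash
for i in 1 ; do python3 -m inch '[{"ax":0,"ay":0,"az":0,"dx":0,"dy":0,"dz":0.4,"gripper":60},{"ax":0,"ay":0,"az":0,"dx":0,"dy":0,"dz":0,"gripper":60}]' | grep -E "posi|force"; done
```

```text
position: [0.5028, 0.1402, 0.2044]
ft_force: [-0.1, 1.1, -2.7]
```

```bash
for i in 1 ; do python3 -m inch '[{"ax":0,"ay":0,"az":0,"dx":0,"dy":0,"dz":0.4,"gripper":60},{"ax":0,"ay":0,"az":0,"dx":0,"dy":0,"dz":0,"gripper":60}]' | grep -E "posi|force"; done
```

```text
position: [0.5028, 0.1402, 0.204]
ft_force: [0.3, -0.1, -3.1]
```

```bash
for i in 1 ; do python3 -m inch '[{"ax":0,"ay":0,"az":0,"dx":0,"dy":0,"dz":0.4,"gripper":60},{"ax":0,"ay":0,"az":0,"dx":0,"dy":0,"dz":0,"gripper":60}]' | grep -E "posi|force"; done
```

```text
position: [0.5029, 0.1402, 0.2037]
ft_force: [-0.1, 0.7, -2.4]
```

```bash
python3 -m inch '[{"ax":0,"ay":0,"az":0,"dx":0,"dy":0,"dz":0.4,"gripper":60},{"ax":0,"ay":0,"az":0,"dx":0,"dy":0,"dz":0,"gripper":60}]' | grep -E "posi|force"
```

```text
position: [0.5029, 0.1402, 0.2037]
ft_force: [-0.5, -0.7, 1.8]
```

```bash
python3 -m inch '[{"ax":0,"ay":0,"az":0,"dx":0,"dy":0,"dz":0.3,"gripper":60},{"ax":0,"ay":0,"az":0,"dx":0,"dy":0,"dz":0,"gripper":60}]' | grep -E "posi|force"
```

```text
position: [0.5029, 0.1402, 0.2037]
ft_force: [-3.2, -0.5, 4.9]
```

Contact: the plate now carries the weight. I'll ease up 0.4 mm and release.

```bash
python3 -m inch '[{"ax":0,"ay":0,"az":0,"dx":0,"dy":0,"dz":-0.4,"gripper":60},{"ax":0,"ay":0,"az":0,"dx":0,"dy":0,"dz":0,"gripper":66},{"ax":0,"ay":0,"az":0,"dx":0,"dy":0,"dz":0,"gripper":72},{"ax":0,"ay":0,"az":0,"dx":0,"dy":0,"dz":0,"gripper":80},{"ax":0,"ay":0,"az":0,"dx":0,"dy":0,"dz":0,"gripper":95},{"ax":0,"ay":0,"az":0,"dx":0,"dy":0,"dz":0,"gripper":95},{"ax":0,"ay":0,"az":0,"dx":0,"dy":0,"dz":0,"gripper":95}]'
python3 -m inch '[{"ax":0,"ay":0,"az":0,"dx":0,"dy":0,"dz":-5,"gripper":95},{"ax":0,"ay":0,"az":0,"dx":0,"dy":0,"dz":-10,"gripper":95},{"ax":0,"ay":0,"az":0,"dx":0,"dy":0,"dz":-20,"gripper":95},{"ax":0,"ay":0,"az":0,"dx":0,"dy":0,"dz":-30,"gripper":95},{"ax":0,"ay":0,"az":0,"dx":0,"dy":0,"dz":-30,"gripper":95},{"ax":0,"ay":0,"az":0,"dx":0,"dy":0,"dz":0,"gripper":95}]'
python3 -c "
from h import *
c=cam('side','side7');t=cam('top','top7')
a=cv2.resize(c['img'][150:270,220:360,::-1],None,fx=5,fy=5,interpolation=cv2.INTER_CUBIC);cv2.imwrite('pics/s7z.png',a)"
```

```text
time: 12.85
position: [0.5029, 0.1402, 0.2032]
tool_rot: [0.94, 0.342, -0.0, -0.0]
ft_force: [0.4, -0.5, -0.1]
grip_width: 0.0805
time: 13.45
position: [0.5059, 0.1405, 0.3036]
tool_rot: [0.94, 0.342, 0.005, 0.002]
ft_force: [0.1, -0.7, 0.2]
grip_width: 0.0826
```

View pics/s7z.png

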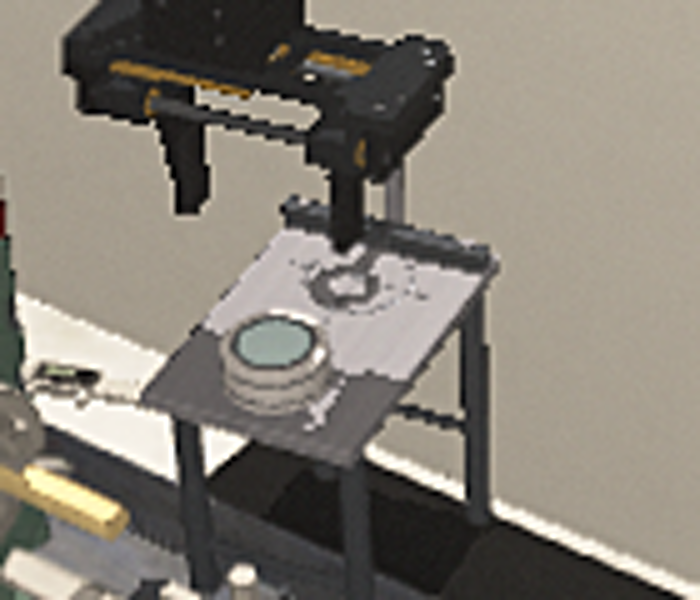

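The lens sits flat on the front part at crop (275,350), clear of the ring at (345,285). Before tilting, I'll check the heights around the gripper's back-lean zone.

```bash
python3 - <<'E'
from h import *
c=cv2 and dict(np.load('/tmp/top.npz'))
# original top picture re-derived: use current top7 outside the arm
H={}
for n in('top','side'):
    c=load(n);ys,xs=np.mgrid[0:480,0:640];D=dep(c,np.c_[xs.ravel(),ys.ravel()])
    D=D[(D[:,0]>.24)&(D[:,0]<.46)&(D[:,1]>-.06)&(D[:,1]<.26)&(D[:,2]<.42)]
    for p in D:
        k=(int(p[0]//.02),int(p[1]//.02));H[k]=max(H.get(k,-9),p[2])
print('y   '+' '.join('%3d'%(j*2) for j in range(12,-4,-1)))
for i in range(22,11,-1): print('%3d '%(i*2)+' '.join('%3d'%(H[i,j]*100) if (i,j) in H else '  .' for j in range(12,-4,-1)))
E
python3 -c "
from h import *
p=robot.get_obs()['position'];print(p)"
python3 d.py '[[.580-.165*.766,.205-.165*.643,.29]]'
```

```text
y    24  22  20  18  16  14  12  10   8   6   4   2   0  -2  -4  -6
 44   6  41  41  41  41  41  38   5   8   8  10  17  17  17  13  14
 42   1   1  41  41  41  39   6   6   .   8  15  19  19  17  13  13
 40   1   1   1  41  41   6   6   6   4   8  16  17  19  17  13  11
 38  31  31   6  18  17  17  18  19  19  18  16  15  13  11  11  11
 36  32  31  19  20  21  17  19  19  19  19   6   8  10  11  10  10
 34  32  32  32  22  22  21  21  18   6   6   6   8   8   8  10  11
 32  32  32  32  26  22  22  18   6   6   6   5   4   8   8  11  11
 30  32  32  32  32  22  21  19   6   6   4   4   4   7   8   6   5
 28  37  32  32  32  27  21   6   5   4   4   1   1   1   1   4   4
 26  37  32  32  31  30   5   4   4   3   2   1   1   5   4   4   2
 24  32  31  31  30  29  23   4   0   1   2   4   4   4   4   0   0
[0.50311303 0.14025689 0.29956001]
d mm [-64.5  -0.2   9.4] n 1.3
```

```bash
python3 -m inch '[{"ax":0,"ay":0,"az":0,"dx":-25,"dy":0,"dz":0,"gripper":46},{"ax":0,"ay":0,"az":0,"dx":-35,"dy":0,"dz":0,"gripper":46},{"ax":0,"ay":0.13,"az":0,"dx":-8,"dy":0,"dz":0,"gripper":46},{"ax":0,"ay":0.13,"az":0,"dx":0,"dy":0,"dz":0,"gripper":46},{"ax":0,"ay":0.13,"az":0,"dx":0,"dy":0,"dz":0,"gripper":46},{"ax":0,"ay":0.134,"az":0,"dx":0,"dy":0,"dz":0,"gripper":46},{"ax":0,"ay":0,"az":0,"dx":0,"dy":0,"dz":0,"gripper":46},{"ax":0,"ay":0,"az":0,"dx":0,"dy":0,"dz":0,"gripper":46}]' 
python3 -c "
from h import *
c=cam('side','side8');t=cam('top','top8')
a=cv2.resize(c['img'][130:270,210:370,::-1],None,fx=4.8,fy=4.2,interpolation=cv2.INTER_CUBIC)
a=cv2.resize(c['img'][140:260,220:360,::-1],None,fx=5,fy=5,interpolation=cv2.INTER_CUBIC);cv2.imwrite('pics/s8z.png',a)
o=robot.get_obs();print(R.from_quat(o['tool_rot']).as_matrix().round(3),o['q'].round(2),o['position'])"
```

```text
time: 14.35
position: [0.4501, 0.0963, 0.2975]
tool_rot: [0.91, 0.33, 0.236, -0.088]
ft_force: [0.2, 0.3, 0.1]
grip_width: 0.0409
[[ 0.667  0.645  0.373]
 [ 0.562 -0.764  0.316]
 [ 0.489 -0.001 -0.872]] [-0.33  0.06  2.03  0.59  0.86  0.18] [0.45148534 0.09684055 0.29842685]
```

View pics/s8z.png

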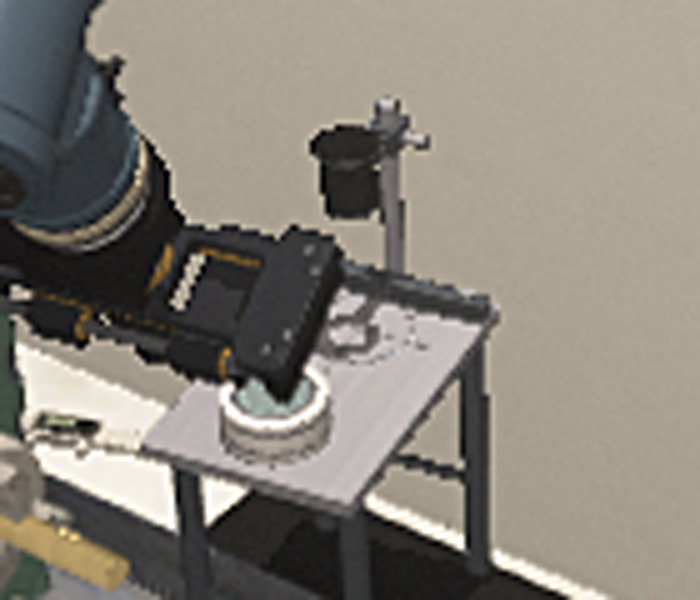

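View pics/top8.png

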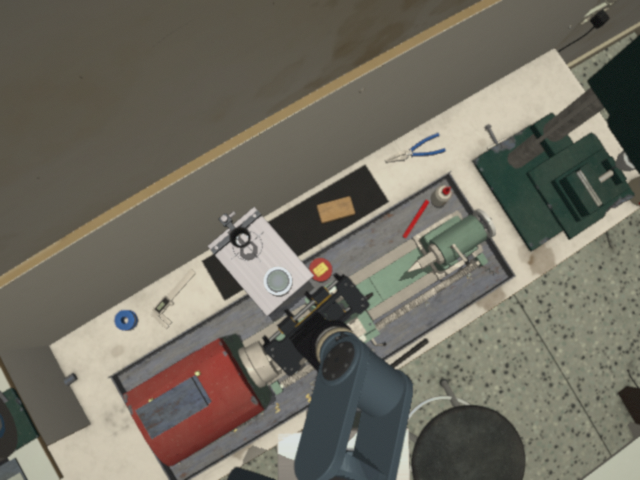

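The top view is clear, with the lens at about (278,282) and the ring at (248,245). I'll measure precisely here.

```bash
python3 -c "
from h import *
t=load('top')
a=cv2.resize(t['img'][205:305,200:320,::-1],None,fx=6,fy=6,interpolation=cv2.INTER_CUBIC);cv2.imwrite('pics/t8z.png',a)
P=[(x,y) for x in (0,) for y in (0,)]"
```

```text
(no output)
```

View pics/t8z.png

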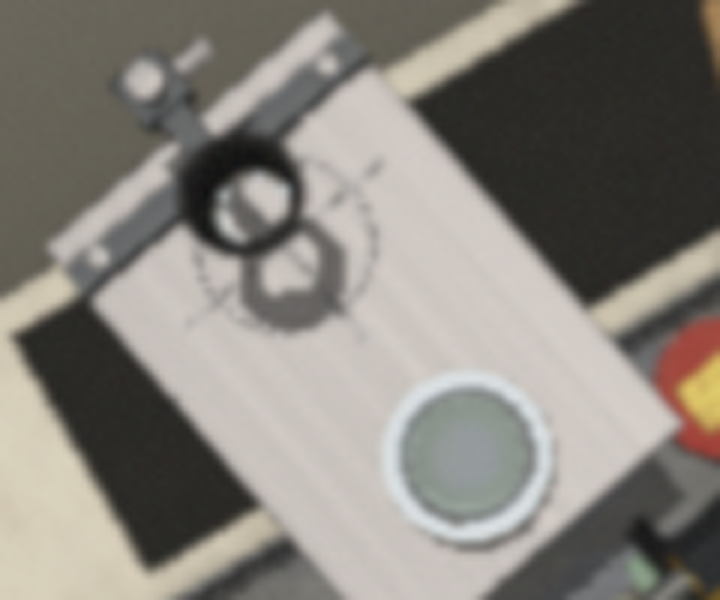

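```bash
cat > meas.py <<'E'
from h import *
np.set_printoptions(precision=4,suppress=True)
def run(x0=200,y0=205,z=.2,fx=6):
    t=load('top')
    f=lambda p:(np.atleast_2d(np.array(p,float))+.5)/fx-.5+[x0,y0]
    o=onz(t,f([285.5,244]),z)[0,:2]
    L=onz(t,f([[93,298],[265,518]]),z)[:,:2];Rr=onz(t,f([[410,110],[650,391]]),z)[:,:2]
    cl=onz(t,f([[190,325],[382,163]]),z)[:,:2]
    a=lambda v:np.degrees(np.arctan2(v[1],v[0]))
    print('yaw L,R,cl',a(L[0]-L[1]),a(Rr[0]-Rr[1]),a(cl[0]-cl[1])-90)
    yaw=np.radians(40);xd=np.array([np.cos(yaw),np.sin(yaw)]);yd=np.array([-xd[1],xd[0]])
    print('ring',o,'left edge y',(L-o)@yd,'right',(Rr-o)@yd)
    return t,f,o,xd,yd
def lens(t,box,o,xd,yd,ztop=.226):
    u0,u1,v0,v1=box
    g=cv2.resize(t['img'][v0:v1,u0:u1],None,fx=6,fy=6,interpolation=cv2.INTER_CUBIC)
    hsv=cv2.cvtColor(g,cv2.COLOR_RGB2HSV)
    m=((g.min(2)>205)).astype(np.uint8)
    cs,_=cv2.findContours(m,cv2.RETR_EXTERNAL,cv2.CHAIN_APPROX_NONE);c=max(cs,key=cv2.contourArea)
    e=cv2.fitEllipse(c);uv=(np.array(e[0])+.5)/6-.5+[u0,v0]
    P=onz(t,uv,ztop)[0,:2];print('ellipse',e,'px',uv,'world',P,'plate xy',(P-o)@xd,(P-o)@yd)
    return P
if __name__=='__main__':
    t,f,o,xd,yd=run();lens(t,(255,305,257,307),o,xd,yd)
E
python3 meas.py
```

```text
yaw L,R,cl 37.63722643285596 39.33685458086239 39.61101464655951
ring [0.58   0.2051] left edge y [0.0635 0.0676] right [-0.0641 -0.0626]
ellipse ((134.47169494628906, 140.7685546875), (164.86007690429688, 167.83438110351562), 46.44901657104492) px [276.9953 280.0448] world [0.5037 0.1416] plate xy -0.09927060858745955 0.00038079778718672384
```

```bash
python3 -m inch '[{"ax":0,"ay":0,"az":0,"dx":-6,"dy":0,"dz":24,"gripper":46},{"ax":0,"ay":0,"az":0,"dx":-12,"dy":0,"dz":30,"gripper":46},{"ax":0,"ay":0,"az":0,"dx":-10,"dy":0,"dz":22,"gripper":46},{"ax":0,"ay":0,"az":0,"dx":0,"dy":0,"dz":0,"gripper":46},{"ax":0,"ay":0,"az":0,"dx":0,"dy":0,"dz":0,"gripper":46}]' 
cat > tp.py <<'E'
from h import *
o=robot.get_obs();p=o['position'];O=np.array([.5792,.2037]);a=np.radians(39.8);xd=np.array([np.cos(a),np.sin(a)]);yd=np.array([-xd[1],xd[0]])
M=R.from_quat(o['tool_rot']).as_matrix()
print('t',o['time'],'plate x %.1f y %.1f z %.1f'%tuple(1000*np.array([(p[:2]-O)@xd,(p[:2]-O)@yd,p[2]])),'F plate',(o['ft_force'][:2]@xd).round(2),(o['ft_force'][:2]@yd).round(2),o['ft_force'][2].round(2),'yaw',np.degrees(np.arctan2(M[0,1],-M[1,1])).round(2),'tilt',np.degrees(np.arcsin(M[2,0])).round(1))
E
python3 tp.py
python3 -c "
from h import *
c=cam('side','side9')
a=cv2.resize(c['img'][140:260,220:360,::-1],None,fx=5,fy=5,interpolation=cv2.INTER_CUBIC);cv2.imwrite('pics/s9z.png',a)"
```

```text
time: 14.95
position: [0.4611, 0.1059, 0.2184]
tool_rot: [0.909, 0.332, 0.237, -0.088]
ft_force: [0.4, -0.4, 0.1]
grip_width: 0.0401
t 14.95 plate x -153.3 y 0.5 z 218.4 F plate 0.01 -0.59 0.12 yaw 40.23 tilt 29.3
```

View pics/s9z.png

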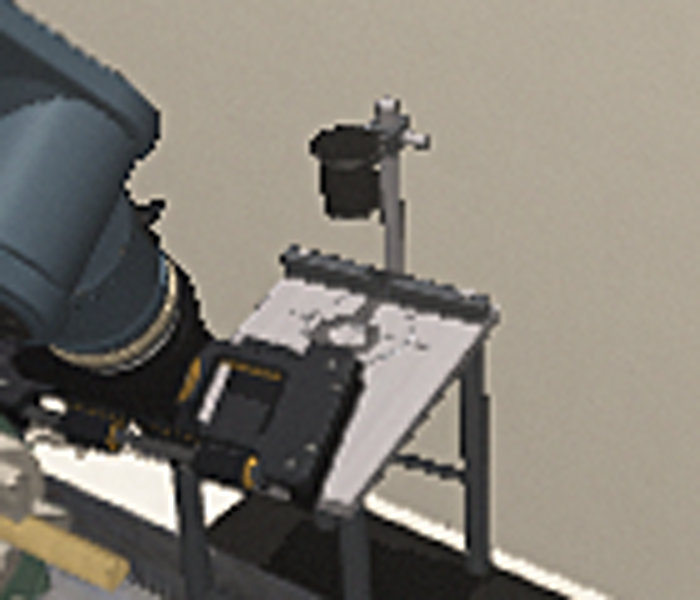

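The gripper hides the lens in this view, but the fence and loupe are clear. Moving down 7 mm and forward to just before contact.

```bash
python3 -m inch '[{"ax":0,"ay":0,"az":0,"dx":-3.5,"dy":0.5,"dz":6.1,"gripper":46},{"ax":0,"ay":0,"az":0,"dx":7,"dy":0,"dz":3.9,"gripper":46},{"ax":0,"ay":0,"az":0,"dx":6.1,"dy":0,"dz":3.4,"gripper":46},{"ax":0,"ay":0,"az":0,"dx":0,"dy":0,"dz":0,"gripper":46}]' >/dev/null; python3 tp.py
python3 -m inch '[{"ax":0,"ay":0,"az":0,"dx":1.7,"dy":0,"dz":1,"gripper":46},{"ax":0,"ay":0,"az":0,"dx":1.7,"dy":0,"dz":1,"gripper":46},{"ax":0,"ay":0,"az":0,"dx":1.7,"dy":0,"dz":1,"gripper":46},{"ax":0,"ay":0,"az":0,"dx":1.7,"dy":0,"dz":1,"gripper":46},{"ax":0,"ay":0,"az":0,"dx":1.7,"dy":0,"dz":1,"gripper":46},{"ax":0,"ay":0,"az":0,"dx":1.7,"dy":0,"dz":1,"gripper":46}]' >/dev/null; python3 tp.py
```

```text
t 15.4 plate x -138.0 y -0.7 z 212.4 F plate 0.87 -0.07 -0.22 yaw 40.18 tilt 29.4
t 16.0 plate x -127.9 y 0.3 z 210.7 F plate -2.32 -0.16 1.84 yaw 40.12 tilt 29.3
```

```bash
python3 -c "
from h import *
t=cam('top','top10')
a=cv2.resize(t['img'][205:305,200:320,::-1],None,fx=6,fy=6,interpolation=cv2.INTER_CUBIC);cv2.imwrite('pics/t10z.png',a)"
```

```text
(no output)
```

View pics/t10z.png

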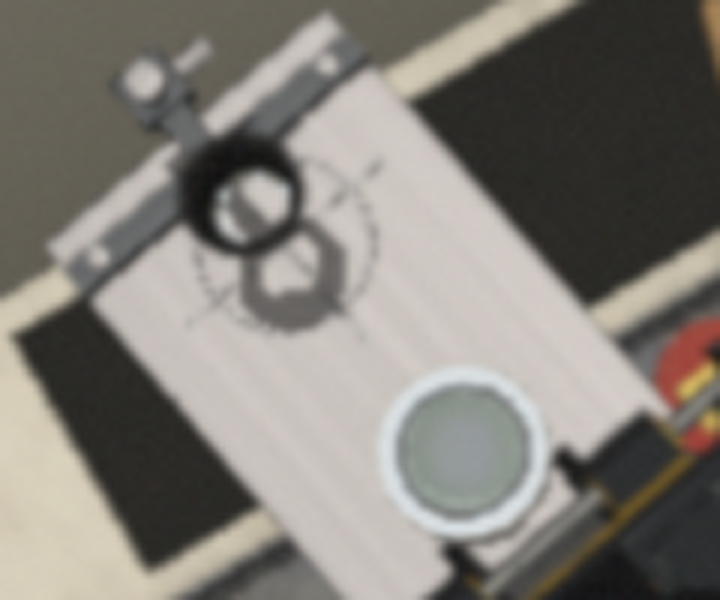

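The top view shows the lens (crop (465,452)) resting against the two finger corners, with about 2 N of contact. It is stable, so I'll push on towards the ring.

```bash
python3 -m inch '[{"ax":0,"ay":0,"az":0,"dx":2.6,"dy":0,"dz":1.5,"gripper":46},{"ax":0,"ay":0,"az":0,"dx":2.6,"dy":0,"dz":1.5,"gripper":46},{"ax":0,"ay":0,"az":0,"dx":2.6,"dy":0,"dz":1.4,"gripper":46},{"ax":0,"ay":0,"az":0,"dx":2.6,"dy":0,"dz":1.5,"gripper":46},{"ax":0,"ay":0,"az":0,"dx":2.6,"dy":0,"dz":1.5,"gripper":46},{"ax":0,"ay":0,"az":0,"dx":2.6,"dy":0,"dz":1.4,"gripper":46},{"ax":0,"ay":0,"az":0,"dx":2.6,"dy":0,"dz":1.5,"gripper":46},{"ax":0,"ay":0,"az":0,"dx":2.6,"dy":0,"dz":1.5,"gripper":46}]' >/dev/null; python3 tp.py
```

```text
t 16.85 plate x -103.4 y 0.4 z 210.8 F plate -1.68 0.34 0.66 yaw 40.13 tilt 29.3
```

```bash
python3 -m inch '[{"ax":0,"ay":0,"az":0,"dx":3.5,"dy":0,"dz":2,"gripper":46},{"ax":0,"ay":0,"az":0,"dx":3.5,"dy":0,"dz":1.9,"gripper":46},{"ax":0,"ay":0,"az":0,"dx":3.5,"dy":0,"dz":2,"gripper":46},{"ax":0,"ay":0,"az":0,"dx":3.5,"dy":0,"dz":1.9,"gripper":46},{"ax":0,"ay":0,"az":0,"dx":3.5,"dy":0,"dz":2,"gripper":46},{"ax":0,"ay":0,"az":0,"dx":3.5,"dy":0,"dz":1.9,"gripper":46},{"ax":0,"ay":0,"az":0,"dx":3.5,"dy":0,"dz":2,"gripper":46},{"ax":0,"ay":0,"az":0,"dx":2.6,"dy":0,"dz":1.5,"gripper":46}]' >/dev/null; python3 tp.py
python3 -c "
from h import *
t=cam('top','top11')
a=cv2.resize(t['img'][205:305,200:320,::-1],None,fx=6,fy=6,interpolation=cv2.INTER_CUBIC);cv2.imwrite('pics/t11z.png',a)
import meas
t,f,o,xd,yd=meas.run();meas.lens(t,(240,300,240,300),o,xd,yd)"
```

```text
t 17.65 plate x -72.2 y 0.5 z 210.9 F plate -2.18 -1.67 0.2 yaw 40.13 tilt 29.3
yaw L,R,cl 37.63722643285596 39.33685458086239 39.61101464655951
ring [0.58   0.2051] left edge y [0.0635 0.0676] right [-0.0641 -0.0626]
ellipse ((115.46444702148438, 117.81212615966797), (154.74021911621094, 159.93043518066406), 44.361358642578125) px [258.8274 259.2187] world [0.5472 0.1784] plate xy -0.04227370279292613 0.0006222933731113851
```

View pics/t11z.png

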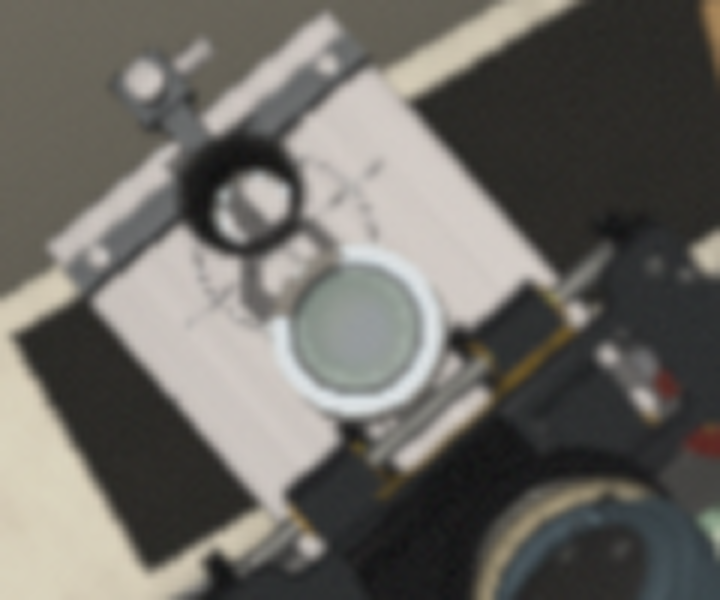

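The lens (crop (358,330)) is at plate x -42, y +0.6 mm and still nested against both fingers. Continuing.

```bash
python3 -m inch '[{"ax":0,"ay":0,"az":0,"dx":3.5,"dy":0.1,"dz":2,"gripper":46},{"ax":0,"ay":0,"az":0,"dx":3.5,"dy":0.1,"dz":2,"gripper":46},{"ax":0,"ay":0,"az":0,"dx":3.5,"dy":0.1,"dz":2,"gripper":46},{"ax":0,"ay":0,"az":0,"dx":3.5,"dy":0.1,"dz":2,"gripper":46},{"ax":0,"ay":0,"az":0,"dx":3.5,"dy":0.1,"dz":2,"gripper":46},{"ax":0,"ay":0,"az":0,"dx":3.5,"dy":0.1,"dz":2,"gripper":46},{"ax":0,"ay":0,"az":0,"dx":3.5,"dy":0.1,"dz":2,"gripper":46},{"ax":0,"ay":0,"az":0,"dx":1.7,"dy":0,"dz":1,"gripper":46}]' >/dev/null; python3 tp.py
python3 -c "
from h import *
t=cam('top','top12');c=cam('side','side12')
a=cv2.resize(t['img'][205:305,200:320,::-1],None,fx=6,fy=6,interpolation=cv2.INTER_CUBIC);cv2.imwrite('pics/t12z.png',a)
a=cv2.resize(c['img'][140:260,220:360,::-1],None,fx=5,fy=5,interpolation=cv2.INTER_CUBIC);cv2.imwrite('pics/s12z.png',a)"
```

```text
t 18.5 plate x -42.0 y -0.1 z 210.7 F plate -3.23 -0.1 0.32 yaw 40.14 tilt 29.4
```

View pics/t12z.png

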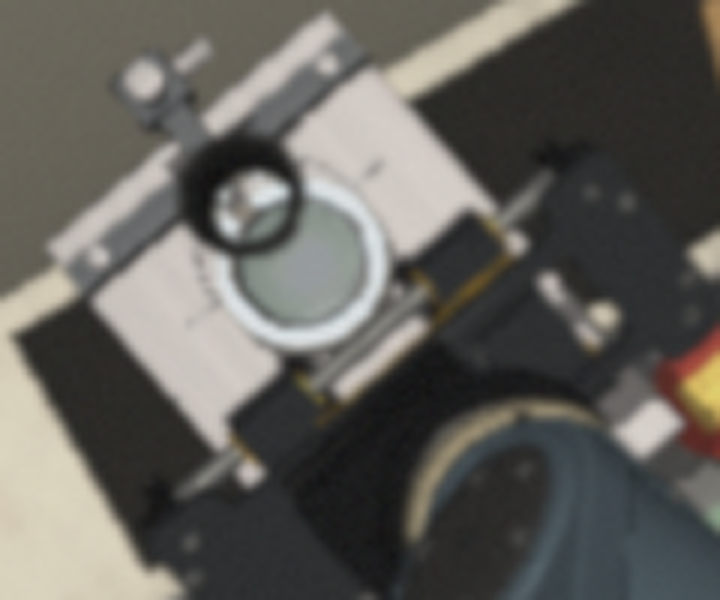

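View pics/s12z.png

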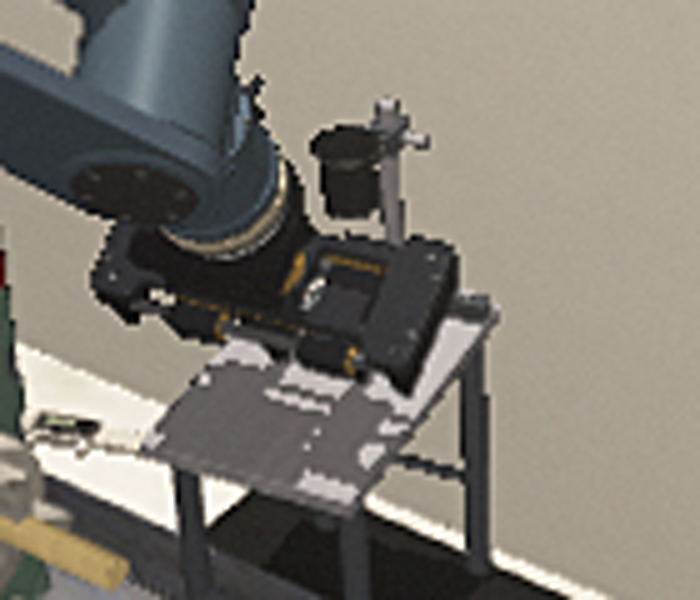

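The lens (crop (303,265)) is about 12 mm short of the ring, and the gripper clears the loupe well. Approaching the fence slowly.

```bash
python3 -m inch '[{"ax":0,"ay":0,"az":0,"dx":1.7,"dy":0,"dz":1,"gripper":46},{"ax":0,"ay":0,"az":0,"dx":1.7,"dy":0,"dz":1,"gripper":46},{"ax":0,"ay":0,"az":0,"dx":1.7,"dy":0,"dz":1,"gripper":46},{"ax":0,"ay":0,"az":0,"dx":1.7,"dy":0,"dz":1,"gripper":46},{"ax":0,"ay":0,"az":0,"dx":0.9,"dy":0,"dz":0.5,"gripper":46},{"ax":0,"ay":0,"az":0,"dx":0,"dy":0,"dz":0,"gripper":46}]' >/dev/null; python3 tp.py
python3 -c "
from h import *
t=cam('top','top13')
a=cv2.resize(t['img'][205:265,210:282,::-1],None,fx=10,fy=10,interpolation=cv2.INTER_CUBIC);cv2.imwrite('pics/t13z.png',a)"
```

```text
t 19.2 plate x -33.3 y -0.0 z 210.5 F plate -2.19 0.5 0.52 yaw 40.13 tilt 29.3
```

View pics/t13z.png

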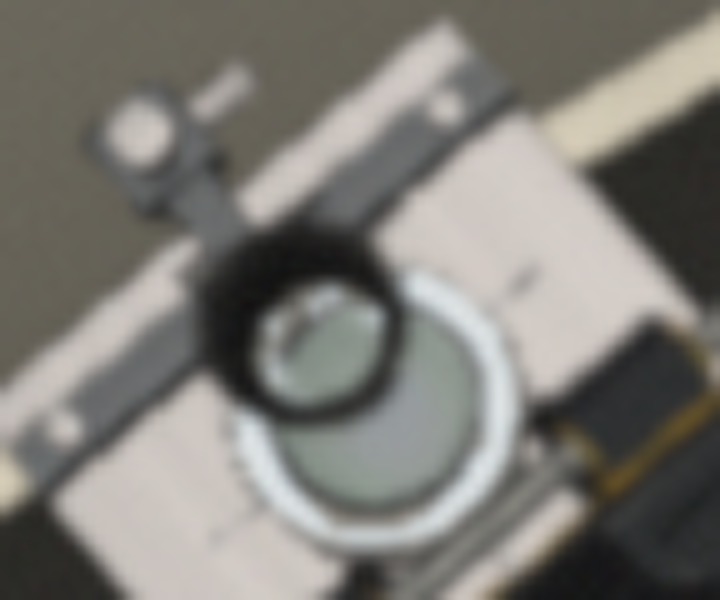

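The lens (crop about (378,405)) is about 3 mm short of the fence and sits symmetrically between the tick marks at (237,528) and (525,283). Creeping in with force checks.

```bash
python3 -m inch '[{"ax":0,"ay":0,"az":0,"dx":0.5,"dy":0,"dz":0.3,"gripper":46},{"ax":0,"ay":0,"az":0,"dx":0.5,"dy":0,"dz":0.2,"gripper":46},{"ax":0,"ay":0,"az":0,"dx":0,"dy":0,"dz":0,"gripper":46}]' >/dev/null; python3 tp.py
```

```text
t 19.55 plate x -32.4 y -0.0 z 210.6 F plate -2.8 0.02 2.19 yaw 40.12 tilt 29.3
```

```bash
python3 -m inch '[{"ax":0,"ay":0,"az":0,"dx":0.4,"dy":0,"dz":0.2,"gripper":46},{"ax":0,"ay":0,"az":0,"dx":0.4,"dy":0,"dz":0.2,"gripper":46},{"ax":0,"ay":0,"az":0,"dx":0,"dy":0,"dz":0,"gripper":46}]' >/dev/null; python3 tp.py
```

```text
t 19.85 plate x -31.5 y 0.0 z 210.6 F plate -1.99 0.43 1.42 yaw 40.12 tilt 29.3
```

```bash
python3 -m inch '[{"ax":0,"ay":0,"az":0,"dx":0.4,"dy":0,"dz":0.2,"gripper":46},{"ax":0,"ay":0,"az":0,"dx":0,"dy":0,"dz":0,"gripper":46}]' >/dev/null; python3 tp.py
```

```text
t 20.05 plate x -31.0 y 0.0 z 210.6 F plate -2.18 -0.48 1.14 yaw 40.13 tilt 29.3
```

```bash
python3 -m inch '[{"ax":0,"ay":0,"az":0,"dx":0.4,"dy":0,"dz":0.2,"gripper":46},{"ax":0,"ay":0,"az":0,"dx":0,"dy":0,"dz":0,"gripper":46}]' >/dev/null; python3 tp.py
```

```text
t 20.25 plate x -30.6 y 0.0 z 210.6 F plate -2.44 -0.02 0.62 yaw 40.12 tilt 29.3
```

```bash
python3 -m inch '[{"ax":0,"ay":0,"az":0,"dx":0.3,"dy":0,"dz":0.2,"gripper":46},{"ax":0,"ay":0,"az":0,"dx":0,"dy":0,"dz":0,"gripper":46}]' >/dev/null; python3 tp.py
```

```text
t 20.45 plate x -30.2 y 0.0 z 210.6 F plate -2.17 0.23 1.13 yaw 40.13 tilt 29.3
```

```bash
python3 -m inch '[{"ax":0,"ay":0,"az":0,"dx":0.3,"dy":0,"dz":0.1,"gripper":46},{"ax":0,"ay":0,"az":0,"dx":0,"dy":0,"dz":0,"gripper":46}]' >/dev/null; python3 tp.py
```

```text
t 20.65 plate x -29.9 y 0.0 z 210.7 F plate -1.66 0.57 0.36 yaw 40.12 tilt 29.3
```

```bash
python3 -m inch '[{"ax":0,"ay":0,"az":0,"dx":0.3,"dy":0,"dz":0.2,"gripper":46},{"ax":0,"ay":0,"az":0,"dx":0,"dy":0,"dz":0,"gripper":46}]' >/dev/null; python3 tp.py
```

```text
t 20.85 plate x -29.5 y 0.0 z 210.7 F plate -2.39 -0.2 1.18 yaw 40.12 tilt 29.3
```

```bash
python3 -m inch '[{"ax":0,"ay":0,"az":0,"dx":0.3,"dy":0,"dz":0.2,"gripper":46},{"ax":0,"ay":0,"az":0,"dx":0,"dy":0,"dz":0,"gripper":46}]' >/dev/null; python3 tp.py
```

```text
t 21.05 plate x -29.2 y 0.0 z 210.6 F plate -2.85 -0.66 0.93 yaw 40.12 tilt 29.3
```

```bash
python3 -m inch '[{"ax":0,"ay":0,"az":0,"dx":0.3,"dy":0,"dz":0.2,"gripper":46},{"ax":0,"ay":0,"az":0,"dx":0,"dy":0,"dz":0,"gripper":46}]' >/dev/null; python3 tp.py
```

```text
t 21.25 plate x -28.9 y 0.1 z 210.6 F plate -2.95 -0.72 1.32 yaw 40.13 tilt 29.3
```

```bash
python3 -m inch '[{"ax":0,"ay":0,"az":0,"dx":0.3,"dy":0,"dz":0.2,"gripper":46},{"ax":0,"ay":0,"az":0,"dx":0,"dy":0,"dz":0,"gripper":46}]' >/dev/null; python3 tp.py
```

```text
t 21.45 plate x -28.7 y 0.1 z 210.5 F plate -3.77 -0.05 1.52 yaw 40.13 tilt 29.3
```

```bash
python3 -c "
from h import *
t=cam('top','top14')
a=cv2.resize(t['img'][205:265,210:282,::-1],None,fx=10,fy=10,interpolation=cv2.INTER_CUBIC);cv2.imwrite('pics/t14z.png',a)"; python3 tp.py
```

```text
t 21.5 plate x -28.7 y 0.1 z 210.5 F plate -4.32 -1.1 1.88 yaw 40.13 tilt 29.3
```

View pics/t14z.png

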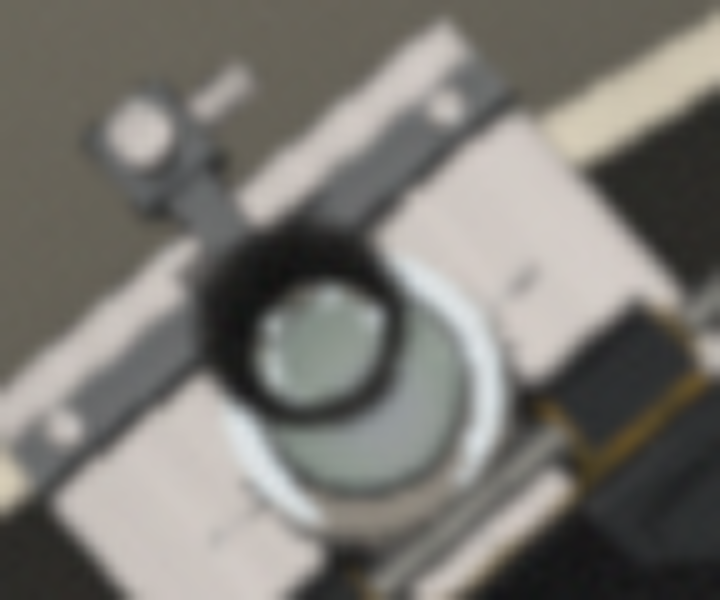

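The rim is now close to the fence and the force is rising, with less travel per step, so fence contact is starting. One more small step to confirm.

```bash
python3 -m inch '[{"ax":0,"ay":0,"az":0,"dx":0.2,"dy":0,"dz":0.1,"gripper":46},{"ax":0,"ay":0,"az":0,"dx":0,"dy":0,"dz":0,"gripper":46}]' >/dev/null; python3 tp.py
```

```text
t 21.7 plate x -28.6 y 0.1 z 210.4 F plate -5.71 0.47 2.0 yaw 40.13 tilt 29.3
```

```bash
python3 -m inch '[{"ax":0,"ay":0,"az":0,"dx":0,"dy":0,"dz":0,"gripper":46}]' >/dev/null; python3 tp.py
python3 - <<'E'
from h import *
import meas
t=load('top');_,f,o,xd,yd=meas.run()
# rim outer edge points in t14z (10x, offset 210,205)
g=lambda p:(np.array(p,float)+.5)/10-.5+[210,205]
pts=g([[228,445],[245,480],[268,510],[505,400],[507,360],[493,315],[470,290],[440,262]])
W=onz(t,pts,.226)[:,:2]
A=np.c_[2*W,np.ones(len(W))];s=np.linalg.lstsq(A,(W**2).sum(1),rcond=None)[0]
c=s[:2];print('r',np.sqrt(s[2]+c@c),'plate',(c-o)@xd,(c-o)@yd)
# fixed radius 30, x=0 -> y from sides
from scipy.optimize import least_squares
q=least_squares(lambda c:np.hypot(*(W-c).T)-.030,c).x;print((q-o)@xd,(q-o)@yd, (np.hypot(*(W-q).T)*1e3).round(1))
E
```

```text
t 21.8 plate x -28.6 y 0.1 z 210.5 F plate -6.04 -0.48 1.5 yaw 40.13 tilt 29.3
yaw L,R,cl 37.63722643285596 39.33685458086239 39.61101464655951
ring [0.58   0.2051] left edge y [0.0635 0.0676] right [-0.0641 -0.0626]
r 0.030546039960244284 plate 0.0005440964830228638 -0.00014617185192396294
0.00018469567757269925 -0.00022483499408055857 [30.  30.5 31.5 29.5 30.4 30.9 30.2 30.9]
```

Fence contact confirmed (about 6 N push, no further travel). The camera fit puts the lens at plate (0.2, -0.2) mm. Backing straight off, then up.

```bash
python3 -m inch '[{"ax":0,"ay":0,"az":0,"dx":-0.5,"dy":0,"dz":-0.3,"gripper":46},{"ax":0,"ay":0,"az":0,"dx":-0.9,"dy":0,"dz":-0.5,"gripper":46},{"ax":0,"ay":0,"az":0,"dx":-1.7,"dy":0,"dz":-1,"gripper":46},{"ax":0,"ay":0,"az":0,"dx":-3.5,"dy":0,"dz":-2,"gripper":46},{"ax":0,"ay":0,"az":0,"dx":-8.7,"dy":0,"dz":-5,"gripper":46},{"ax":0,"ay":0,"az":0,"dx":-15,"dy":0,"dz":-9,"gripper":46},{"ax":0,"ay":0,"az":0,"dx":-15,"dy":0,"dz":-15,"gripper":46},{"ax":0,"ay":0,"az":0,"dx":-8,"dy":0,"dz":-30,"gripper":46}]' >/dev/null; python3 tp.py
python3 -m inch '[{"ax":0,"ay":0,"az":0,"dx":0,"dy":0,"dz":-40,"gripper":46},{"ax":0,"ay":0,"az":0,"dx":0,"dy":0,"dz":-40,"gripper":46},{"ax":0,"ay":0,"az":0,"dx":0,"dy":0,"dz":-40,"gripper":46},{"ax":0,"ay":0,"az":0,"dx":0,"dy":0,"dz":0,"gripper":46},{"ax":0,"ay":0,"az":0,"dx":0,"dy":0,"dz":0,"gripper":46}]' >/dev/null; python3 tp.py
python3 -c "
from h import *
t=cam('top','top15');c=cam('side','side15')
a=cv2.resize(t['img'][205:265,210:282,::-1],None,fx=10,fy=10,interpolation=cv2.INTER_CUBIC);cv2.imwrite('pics/t15z.png',a)
a=cv2.resize(c['img'][150:240,240:350,::-1],None,fx=6,fy=6,interpolation=cv2.INTER_CUBIC);cv2.imwrite('pics/s15z.png',a)"
```

```text
t 22.6 plate x -107.6 y 0.8 z 237.6 F plate -0.65 -0.62 0.14 yaw 40.13 tilt 29.1
t 23.1 plate x -164.8 y -1.2 z 344.6 F plate 0.58 0.31 -0.24 yaw 40.06 tilt 29.4
```

View pics/t15z.png

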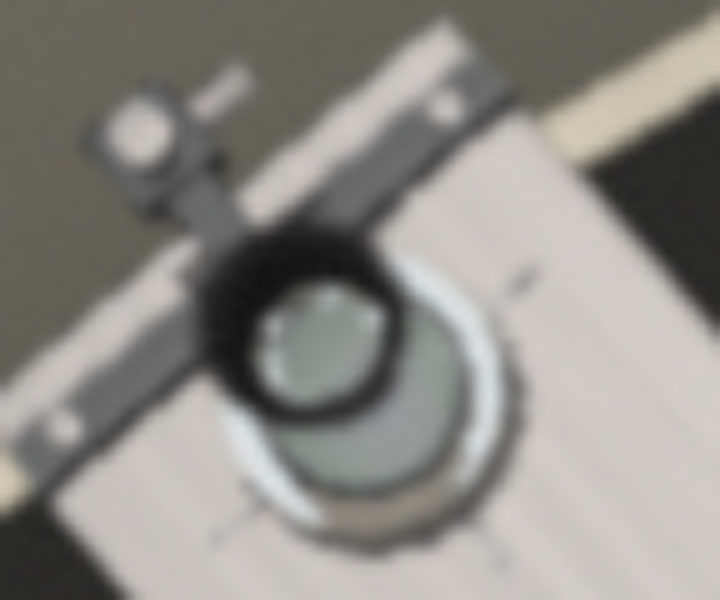

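View pics/s15z.png

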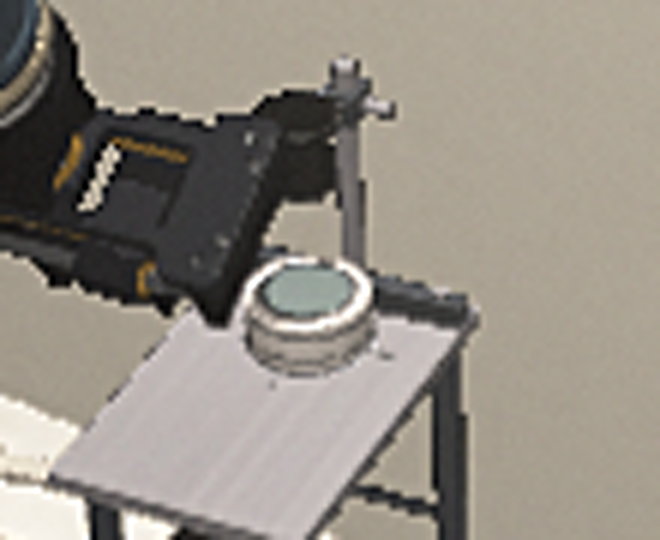

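The top view shows the lens (crop (370,395)) unmoved after release, with its rim at the fence and the tick marks at (240,525), (520,283) and (490,545) about equally spaced round it. Quick independent check with the side view, relative to the plate's front corners.

```bash
python3 - <<'E'
from h import *
c=load('side');g=lambda p:(np.atleast_2d(np.array(p,float))+.5)/6-.5+[240,150]
P=onz(c,g([[309,291]]),.226)[0,:2]
k=lambda p:np.array(p,float)/3.7+np.array([235,150])-0.4
C=onz(c,k([[52,293],[204,333]]),.2)[:,:2];m=C.mean(0);yd=(C[0]-C[1]);yd/=np.linalg.norm(yd);xd=np.array([yd[1],-yd[0]])
o=m+.14*xd;print('side: lens plate',(P-o)@xd*1e3,(P-o)@yd*1e3)
E
python3 tp.py
```

```text
side: lens plate -0.9771739409579715 -2.356974249928166
t 23.2 plate x -164.8 y -0.3 z 342.8 F plate 0.07 -0.94 -0.24 yaw 40.12 tilt 29.3
```

The side-view corner pick disagrees by about 2 mm in y, so I'll refine it. The engraved front tick marks y = 0 directly.

```bash
python3 -c "
from h import *
c=load('side')
a=cv2.resize(c['img'][185:225,272:322,::-1],None,fx=14,fy=14,interpolation=cv2.INTER_CUBIC);cv2.imwrite('pics/s16z.png',a)
t=load('top')
a=cv2.resize(t['img'][225:265,225:275,::-1],None,fx=14,fy=14,interpolation=cv2.INTER_CUBIC);cv2.imwrite('pics/t16z.png',a)"
```

```text
(no output)
```

View pics/s16z.png

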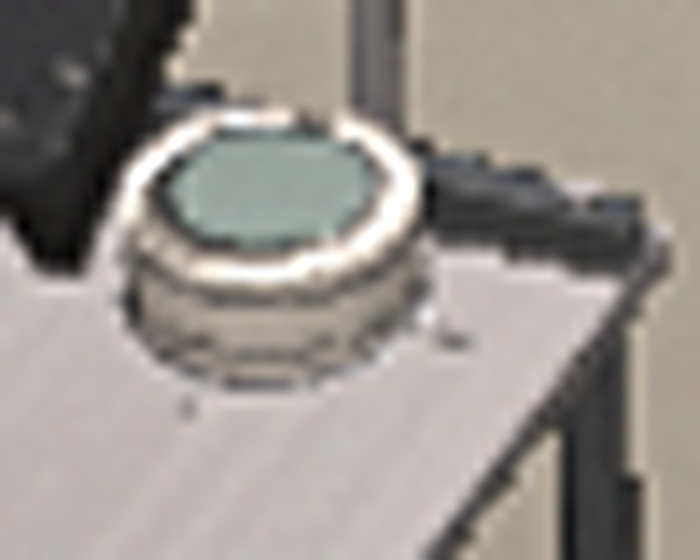

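View pics/t16z.png

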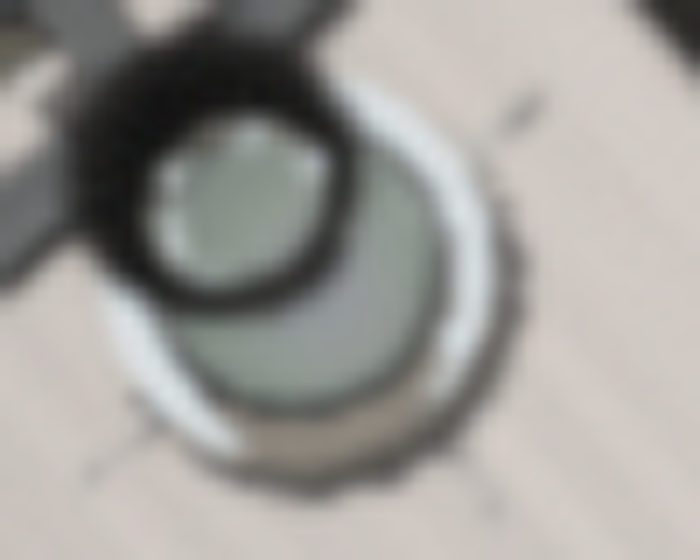

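```bash
python3 - <<'E'
from h import *
t=load('top');s=load('side')
a=np.radians(39.7);xd=np.array([np.cos(a),np.sin(a)]);yd=np.array([-xd[1],xd[0]])
ft=lambda p:(np.atleast_2d(np.array(p,float))+.5)/14-.5+[225,225]
fs=lambda p:(np.atleast_2d(np.array(p,float))+.5)/14-.5+[272,185]
T=onz(t,ft([[545,98],[88,477],[487,505],[525,112],[120,455]]),.2)[:,:2]
mid=(T[0]+T[1])/2
print('top ticks rel mid',[((p-mid)@xd*1e3,(p-mid)@yd*1e3) for p in T])
W=onz(t,ft([[112,310],[140,370],[180,430],[490,250],[487,300],[470,200],[430,140],[470,360]]),.226)[:,:2]
from scipy.optimize import least_squares
for W_ in(W,):
    q=least_squares(lambda c:np.hypot(*(W_-c).T)-.030,W_.mean(0)).x;print('top lens',(q-mid)@xd*1e3,(q-mid)@yd*1e3,(np.hypot(*(W_-q).T)*1e3).round(1))
S=onz(s,fs([[187,408],[452,340],[470,341]]),.2)[:,:2];L=onz(s,fs([[273,194]]),.226)[0,:2];L2=onz(s,fs([[275,296]]),.2)[0,:2]
for l in(L,L2):print('side lens-front tick y',(l-S[0])@yd*1e3,'lens-right tick x,y',(l-S[1])@xd*1e3,(l-S[2])@yd*1e3)
E
```

```text
top ticks rel mid [(np.float64(-0.45303685860985077), np.float64(-44.65309714137577)), (np.float64(0.45303685860993753), np.float64(44.653097141375696)), (np.float64(-42.02637025097537), np.float64(1.8411376070960788)), (np.float64(-0.11320814266274502), np.float64(-40.97922837472857)), (np.float64(-0.14222084030640614), np.float64(38.86618872396662))]
top lens 0.8689080233919777 0.5182504952795166 [27.3 27.3 29.6 29.4 29.5 27.8 27.2 30.3]
side lens-front tick y -0.4726402980869718 lens-right tick x,y -0.7285634238247788 42.20228521342091
side lens-front tick y 0.4870228281564447 lens-right tick x,y -0.740884843742902 43.16194833966432
```

Against the engraved ticks, both cameras agree: y is within about ±0.5 mm and x within about ±0.9 mm. The earlier 2.4 mm came from my rough corner picks. Handing in.

```bash
python3 -c "
from rig import robot
print(robot.hand_in())"
```

```text
the job is handed in; nothing more can be done
None
```

The lens cell is centred on the engraved circle and rests against the fence. I handed the job in at about 23 s of the 72 s allowed, with the arm retracted and touching nothing.

- **Pick and place:** I lifted the lens cell off the block with the grip set to 6 N and lowered it onto the front of the plate, about 100 mm in front of the circle's centre. Then I let go; I didn't lift it again after that.
- **Slide:** I tilted the tool about 29° and pushed the lens cell with both part-open fingertips. The measured force was 2–3 N while sliding. It rose to about 6 N when the lens cell met the fence, with almost no further travel. No side taps were needed.
- **Centring checks:** Measured against the engraved tick marks, the top and side cameras put the centre within about 0.5 mm along the fence and 0.9 mm square to it. The lens cell had not moved after I backed off.

**Two checks disagreed with expectations:**
- **Side view:** A rough side-view estimate from hand-picked plate corners gave −2.4 mm along the fence. The tick marks in the same picture gave ±0.5 mm, so I trusted those.
- **Set-down height:** Contact came about 2 mm lower than I had calculated. Either the lens cell slipped slightly in the light grip or the heights were a little off. The set-down stayed soft, pressing on the plate with about 8 N at most.

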